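Book a batch of vials into the block heater

ROBOT

A 6-joint arm with a two-finger parallel gripper is mounted at the origin on the work surface. World frame = base frame: x ahead of the robot, y to its left, z up, the work surface at z = 0. Lengths are in m, angles in rad, forces in N, time in s.
With the tool pointing down it reaches from about 0.375 to 0.9 m from the base axis. Payload 3.1 kg.
Tool frame: the origin (TCP) lies at the very end of the fingers, on their centre line; the grasp point (between the pads) lies 19 mm behind it; z points along the fingers, y is the direction in which the jaws open and shut (so a half turn about z gives the same grasp; the last joint's range is limited). The gripper opens to 87 mm and grips with 3 to 60 N. Pads are 19 mm wide; open, the fingers measure 117 mm over their backs; the gripper's body (75 mm by 190 mm) begins 51 mm behind the grasp point.
Start: joints at [0.996, 0.527, 1.433, -0, 1.181, -0.178], TCP at [0.242, 0.576, 0.223] pointing down, gripper open.
Joint ranges: [-3.08, 3.08], [-0.75, 2.2], [0.22, 2.44], [-1.43, 4.57], [0, 2.65], [-2.85, 2.85]. Speed limits (rad/s): [2.79, 2.79, 3.14, 3.14, 3.14, 3.14].

INTERFACE

Orientations are given as a unit quaternion [x, y, z, w].
In Python, from rig import robot gives the robot as it stands. The module is installed in compiled form; this text tells all that it offers.
- The arm moves only by the tool carry_out, never from a script. Its argument "series" is a list of rows, each a list of 7 numbers: the shift along the tool's x, y, z in mm, then the turn, a rotation vector about the tool's x, y, z in degrees, then the gripper command: -1 is shut, 1 is fully open, values between are in proportion. In form: [[tx, ty, tz, rx, ry, rz, claw], ...]. A call has 1 to 8 rows; each row is the pose to reach, as a shift and turn from the pose measured when the call began, along the tool's axes at that moment; what a row does not reach only later rows make up. A row lasts 1/8 s, in which the tool goes at most 62.5 mm and 10.7 degrees, less where a joint would pass 70% of its speed; a pose out of reach is approached as far as the arm can. A call with a gripper value outside its range is refused whole. The fingers move at their own pace and stop on an object; "force" is the grip in N (left out, the last holds). Time passes only in rows, so rows that repeat a pose let the fingers close. It gives the time, the measured TCP pose, the force and the opening at its end, in the units of the state.
- robot.get_obs(): the state, without advancing time (a new reading comes with each control period).
- robot.camera(name): name is "scene" or "top"; returns a dict with "pixels" (384x512x3 uint8, red, green, blue), "fx", "fy", "cx", "cy" (pixels), "position" and "attitude" of the camera in the world. Camera axes: x right, y down, z forward; pixel columns grow to the right and rows downward; lengths in m; the calibration is good to about 2 mm. A picture is of the moment at which its call begins. There is no depth.
- robot.hand_in(): hands the job in, once; it reports no verdict.
The state is a dict: "time": time; "q": joint angles; "joint_velocities": joint speeds; "joint_torque": joint torques, N m; "position": TCP position; "tool_rot": TCP orientation; "ft_force": force on the tool from outside, world axes, zero at the start; "moment": the same for the moment, N m; "grip_width": finger opening in m.
Only numpy, scipy, OpenCV 4.12 (cv2) and the standard library are available. Lean on these libraries where they do the work, as an engineer would, in place of code of your own. Each camera call takes 0.05 s, during which the arm holds its last target.

TASK

Stand every screw-cap vial from the bench fully down in a bore of the block heater, one per bore, and stand the label jar on the reader's spot with its label facing the reader's window. Once both are done, hang the batch tag over the long rail at the ball-topped pin, with its plate towards the robot, and slide it along the rail, keeping it on the bar, until it hangs in line with the pointed plate. Let go of everything, and leave the dropper bottle and other things where they stand.

Things in the scene. Friction and masses are not known exactly. Their poses are not given: they have to be found in the camera images.
- vial0: screw-cap glass vial, 24 mm diameter, 60 mm tall (white cap 18 mm tall on top), 35 g, standing on the bench in the row nearest the robot; may be absent. Origin at the centre of its underside, z up
- vial1: screw-cap glass vial, 24 mm diameter, 60 mm tall (white cap 18 mm tall on top), 35 g, standing on the bench in the row nearest the robot; may be absent. Origin at the centre of its underside, z up
- vial2: screw-cap glass vial, 24 mm diameter, 60 mm tall (white cap 18 mm tall on top), 35 g, standing on the bench in the row nearest the robot; may be absent. Origin at the centre of its underside, z up
- vial3: screw-cap glass vial, 24 mm diameter, 60 mm tall (white cap 18 mm tall on top), 35 g, standing on the bench in the row nearest the robot; may be absent. Origin at the centre of its underside, z up
- vial4: screw-cap glass vial, 24 mm diameter, 60 mm tall (white cap 18 mm tall on top), 35 g, standing on the bench in the row nearest the robot; may be absent. Origin at the centre of its underside, z up
- heater: fixed block heater: aluminium block 110 (x) x 134 (y) x 60 mm tall, white housing (58 mm tall) beyond its +x side. Six bores 27 mm wide, 28 mm deep, centres at x = -30, +30 and y = -42, 0, +42 mm in its frame; a seated vial's underside is 32 mm above the bench, 32 mm of it stands proud. Origin: centre of the block's underside
- reader: fixed label reader: the origin is the centre of the flat white spot with a black rim (72 mm across, on the bench) where the jar must stand. The reader, a grey block 90 wide x 60 deep x 60 mm tall, stands on the spot's +y side (the reader's own axis), its black window 85 mm from the spot's centre and looking at the spot
- jar: glass jar with a white lid, 52 mm diameter, 72 mm tall, 140 to 280 g, loose on the bench left of the vial row. One paper label on its side; a black stripe on the lid points from the centre to the label. Origin at the centre of the underside; the jar's +x axis points out through the label
- jar_label (a point): the middle of the jar's label, on the jar's side, 25 mm above its underside
- tag: rigid tag (60-84 g) hanging on the stand's bar: upside-down U hook, white plate 60 x 60 x 4 mm on its front (-x) leg, black grip tab on top: 14 (x) x 24 (y) mm, z = 12 to 46 mm, pinch it across y from above. Origin: axis of the 12 mm bar it hangs on, 6 mm under the hook's roof; y along the bar, z up. Hook 18 mm wide inside, 24 mm long; back leg down to z = -24, plate to z = -76 mm. Hangs upright
- stand: fixed parking stand holding the tag at the start: one post (at y = -55 mm) and a 12 mm bar, axis 160 mm above the bench, from y = -60 to +40 mm. Origin on the bench under the bar; y along the bar
- rail_bar (a point): middle of the long rail: steel bar, 12 mm diameter, 340 mm long along this frame's y, axis 160 mm above the bench, on two posts 165 mm either side; nothing stands above it. The tag's plate goes on its -x side (towards the robot), as both markers stand behind it on its +x side
- start_pin: fixed starting marker: a slim round pin with a ball on top (16 mm, its top 165 mm above the bench) 34 mm behind (+x of) the rail; may be at either end half. The origin lies on the bench directly under the rail axis at the pin's place along the rail; y along the rail
- stop_plate: fixed finishing marker: a flat pointed plate 34 mm wide on a flat upright, its point about 171 mm above the bench, 34 mm behind (+x of) the rail; in the other half from the pin, 140 to 220 mm away. The origin lies on the bench directly under the rail axis at the plate's place along the rail; y along the rail
- dropper: amber dropper bottle with a black rubber bulb, 32 mm diameter, 80 mm tall, standing in the vial row; not a vial, leave alone. Origin under its centre
- flask: small amber jar with a black cap, 40 mm diameter, 68 mm tall; leave alone. Origin under its centre
- dish: two stacked clear culture dishes, 92 mm across, 30 mm tall; leave alone. Origin under the centre
There are look-alikes about, which are no part of the job. Leave any red look-alike of the vial2 alone.

How it is judged:
By the outcome, as a careful person would: the job done as asked, in the order asked, and still so for the second after the job is handed in, with the robot touching nothing.
Of vial0, vial1, vial2, vial3, vial4 only 3 to 5 are there at a start; the rules pass over those that are not, and their reading is None.
At some moment in a run one of jar may be knocked a few centimetres aside while the robot is not near it.
It also fails if it takes over 210 s, if anything falls off the work surface, if the arm or the gripper's body presses on something with over 40 N, if the wrist force passes 120 N, or if a joint passes its speed limit or range.

## Working session

There is one attempt and no reset: what is moved stays moved. The work goes in short steps, Python scripts to look and compute and a tool call to move; the robot and the scene stay as the last step left them, time stands still between calls to the robot, and variables do not carry over. Pictures are saved under pics/ and viewed, and the job is handed in when it is done.

Besides the shell and the picture viewer there is one more tool, called after "Call:" as name(argument=value, ...) on one line, values as JSON. carry_out: Moves the arm, as the interface text tells. Its arguments: {"type":"object","properties":{"series":{"type":"array"},"force":{"type":"number"}},"required":["series"]}

```bash
mkdir -p pics; cat > h.py <<'E'
import numpy as np, cv2
from scipy.spatial.transform import Rotation as R
from rig import robot
def shot(n):
    out=[]
    c=robot.camera(n); return c
def save(c,f,crop=None,s=1):
    im=c['pixels'][:,:,::-1]
    if crop: x0,y0,x1,y1=crop; im=im[y0:y1,x0:x1]
    im=cv2.resize(im,None,fx=s,fy=s,interpolation=cv2.INTER_CUBIC); cv2.imwrite('pics/'+f,im)
def rot(c):
    a=np.array(c['attitude'],float)
    return a if a.shape==(3,3) else R.from_quat(a).as_matrix()
def ray(c,u,v):
    d=rot(c)@np.array([(u-c['cx'])/c['fx'],(v-c['cy'])/c['fy'],1]); return np.array(c['position']),d
def atz(c,u,v,z):
    p,d=ray(c,u,v); return p+d*(z-p[2])/d[2]
def proj(c,P):
    q=rot(c).T@(np.array(P)-np.array(c['position'])); return np.array([c['fx']*q[0]/q[2]+c['cx'],c['fy']*q[1]/q[2]+c['cy']])
def tri(c1,p1,c2,p2):
    a,d=ray(c1,*p1);b,e=ray(c2,*p2)
    A=np.array([d,-e]).T; s=np.linalg.lstsq(A,b-a,rcond=None)[0]
    x,y=a+d*s[0],b+e*s[1]; return (x+y)/2,np.linalg.norm(x-y)
E
python3 - <<'E'
from h import *
for n in('scene','top'):
    c=shot(n); save(c,n+'0.png',None,1.56)
    print(n,{k:v for k,v in c.items() if k!='pixels'})
print(robot.get_obs())
E
```

```text
scene {'fx': 399.9702942161793, 'fy': 399.9702942161793, 'cx': 250.61098318529733, 'cy': 191.08533593145376, 'position': array([ 1.1658694 , -0.36328512,  0.86846477]), 'attitude': array([ 0.78274699,  0.47220312, -0.21665635, -0.34262427])}
top {'fx': 394.0550374562985, 'fy': 394.0550374562985, 'cx': 258.54855465049604, 'cy': 187.88662464011432, 'position': array([ 0.36370302, -0.02035859,  1.33416104]), 'attitude': array([-0.70355794,  0.70983041, -0.02059488,  0.026886  ])}
{'time': 0.1, 'q': array([ 9.95512799e-01,  5.28367518e-01,  1.43376969e+00, -2.80919600e-05,
        1.18140751e+00, -1.78494174e-01]), 'joint_velocities': array([ 0.00272884, -0.00163422, -0.00296429, -0.00054636,  0.0008378 ,
       -0.00025956]), 'joint_torque': array([-4.45944970e-04, -4.40984452e+01, -1.77150124e+01,  6.34547300e-02,
        5.33929642e-02, -2.88906188e-05]), 'position': array([0.24114878, 0.57588824, 0.22167441]), 'tool_rot': array([ 1.97090418e-01,  9.80384830e-01, -9.12307325e-04, -3.47130315e-04]), 'ft_force': array([-0.40885506, -0.18574366, -0.15226251]), 'moment': array([-0.01395346,  0.04358476, -0.0151136 ]), 'grip_width': 0.08702483307107499}
```

View pics/scene0.png

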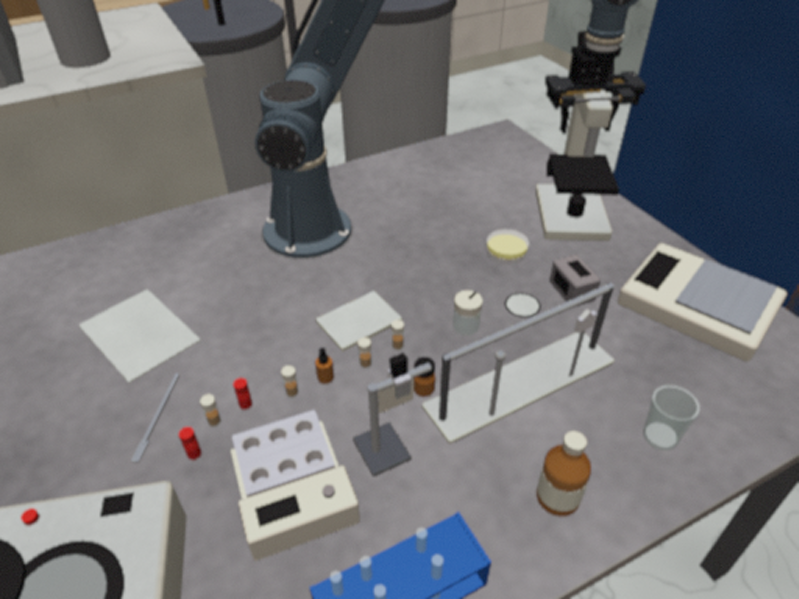

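View pics/top0.png

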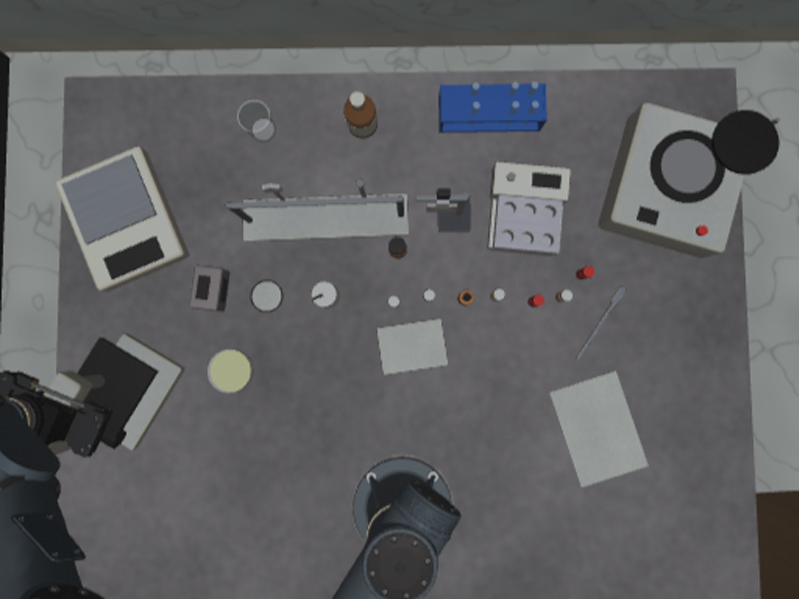

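```bash
python3 - <<'E'
from h import *
c=shot('top'); save(c,'t_vials.png',(235,160,395,220),5); save(c,'t_heat.png',(270,95,390,185),6);save(c,'t_jar.png',(110,160,230,215),6);save(c,'t_rail.png',(135,105,305,170),4.7)
c=shot('scene'); save(c,'s_vials.png',(110,190,290,300),4.4); save(c,'s_heat.png',(130,255,240,355),6);save(c,'s_rail.png',(225,170,405,300),4.4)
E
```

```text
(no output)
```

View pics/t_vials.png

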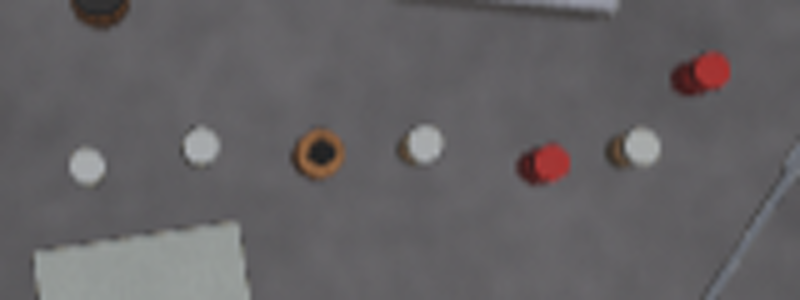

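View pics/t_heat.png

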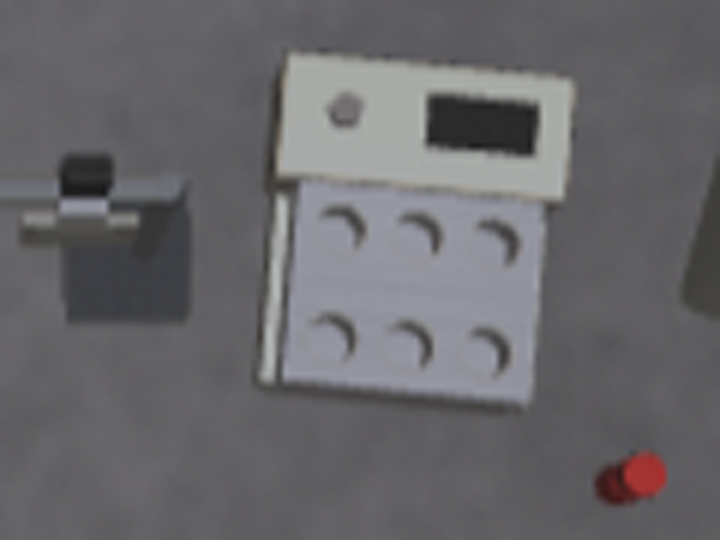

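View pics/t_jar.png

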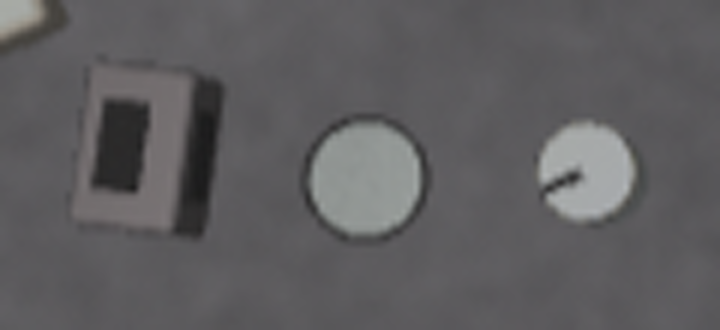

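View pics/t_rail.png

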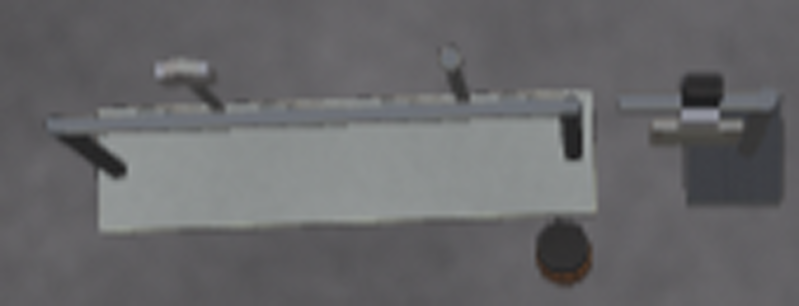

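View pics/s_vials.png

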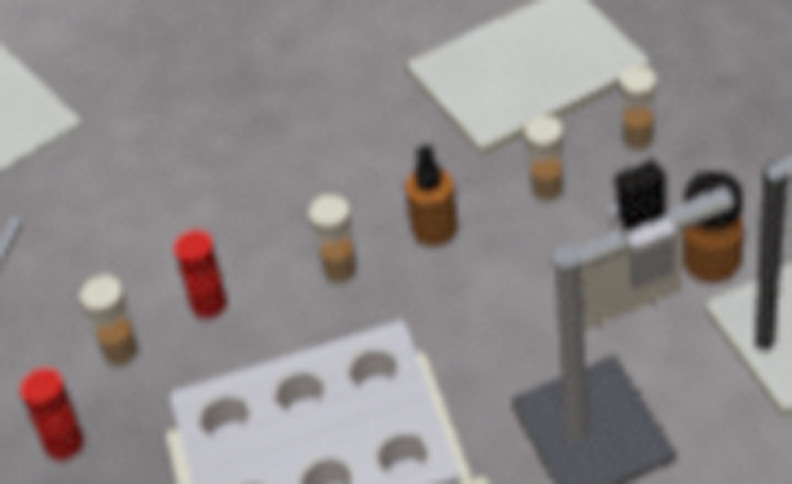

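View pics/s_heat.png

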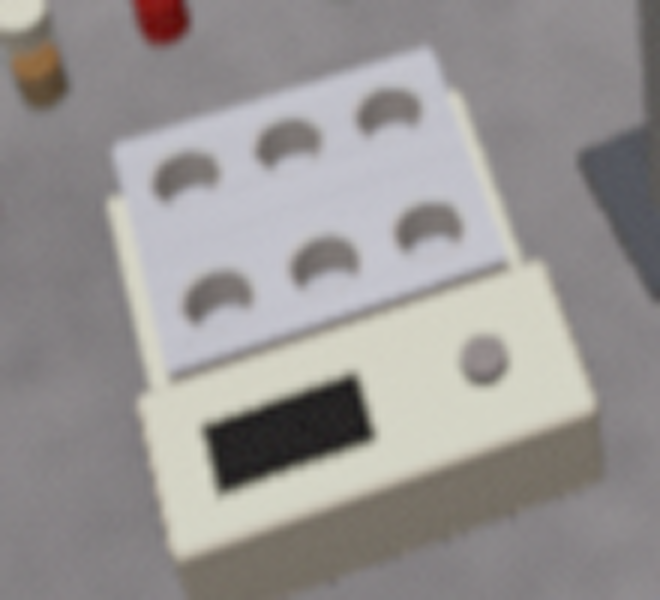

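View pics/s_rail.png

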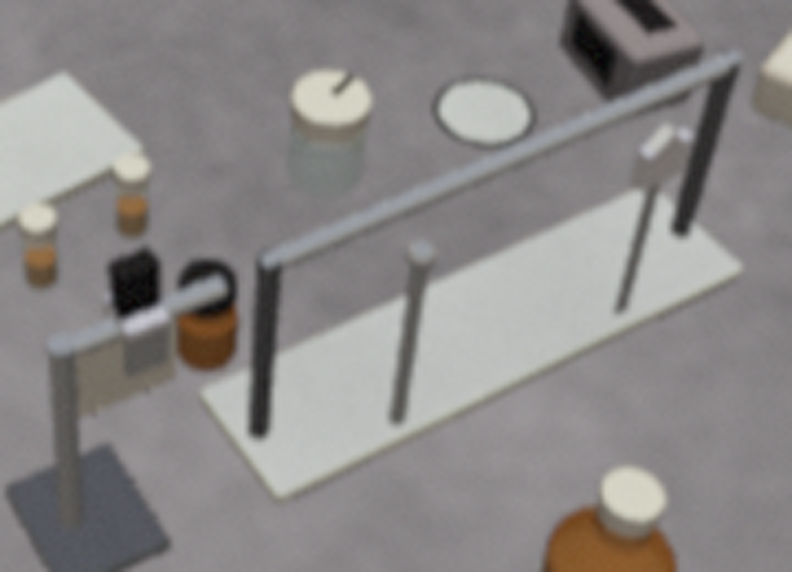

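```bash
cat >> h.py <<'E'
from scipy.ndimage import map_coordinates, gaussian_filter
from scipy.optimize import minimize
def projs(c,P):
    q=(np.asarray(P)-np.array(c['position']))@rot(c); return np.stack([c['fx']*q[:,0]/q[:,2]+c['cx'],c['fy']*q[:,1]/q[:,2]+c['cy']],1)
def gmag(c,sig=0.8):
    im=c['pixels'].astype(float); g=0
    for k in range(3):
        a=gaussian_filter(im[:,:,k],sig); gy,gx=np.gradient(a); g=g+gx**2+gy**2
    return np.sqrt(g)
def fit(c,model,p0,step,sig=0.8):
    g=gmag(c,sig)
    def f(p):
        uv=projs(c,model(p)); return -map_coordinates(g,[uv[:,1],uv[:,0]],order=1).mean()
    best=None
    n=len(p0)
    rng=np.random.default_rng(0)
    for i in range(25):
        s=np.array(p0)+(rng.normal(size=n)*step if i else 0)
        S=np.vstack([s]+[s+np.eye(n)[k]*step[k] for k in range(n)])
        r=minimize(f,s,method='Nelder-Mead',options=dict(initial_simplex=S,xatol=1e-5,fatol=1e-4))
        if best is None or r.fun<best.fun: best=r
    return best.x,best.fun
T=np.linspace(0,2*np.pi,72,endpoint=False)
def circ(x,y,z,r): return np.stack([x+r*np.cos(T),y+r*np.sin(T),0*T+z],1)
def rz(p,a,xy):
    p=np.array(p,float); cs,sn=np.cos(a),np.sin(a)
    return np.stack([xy[0]+cs*p[:,0]-sn*p[:,1],xy[1]+sn*p[:,0]+cs*p[:,1],p[:,2]],1)
def rect(x0,x1,y0,y1,z,n=40):
    t=np.linspace(0,1,n); o=0*t+z
    return np.vstack([np.stack([x0+(x1-x0)*t,0*t+y0,o],1),np.stack([x0+(x1-x0)*t,0*t+y1,o],1),np.stack([0*t+x0,y0+(y1-y0)*t,o],1),np.stack([0*t+x1,y0+(y1-y0)*t,o],1)])
BORES=[(x,y) for x in(-.03,.03) for y in(-.042,0,.042)]
HM=np.vstack([rect(-.055,.055,-.067,.067,.06)]+[circ(x,y,.06,.0135) for x,y in BORES])
def heater(p): return rz(HM,p[2],p[:2])
def overlay(c,pts,f,crop,s):
    x0,y0,x1,y1=crop; im=cv2.resize(np.ascontiguousarray(c['pixels'][y0:y1,x0:x1,::-1]),None,fx=s,fy=s,interpolation=cv2.INTER_CUBIC)
    for u,v in projs(c,pts): cv2.circle(im,(int((u-x0+.5)*s),int((v-y0+.5)*s)),1,(0,255,0),-1)
    cv2.imwrite('pics/'+f,im)
E
cat > m1.py <<'E'
from h import *
ct,cs=shot('top'),shot('scene')
print('block ctr init', atz(ct,270+415/6,95+290/6,.06))
x0=atz(ct,270+415/6,95+290/6,.06)
for n,c in(('t',ct),('s',cs)):
    p,v=fit(c,heater,[x0[0],x0[1],-.08],[.003,.003,.03]); print(n,p,v)
    overlay(c,heater(p),'ov_h%s.png'%n,(270,95,390,185) if n=='t' else (130,255,240,355),6)
# vials: (top px crop5 origin 235,160)
VT=[(87,165),(202,145),(425,144),(641,147)]
VS=[(638,78),(543,130),(329,212),(102,293)]
for a,b in zip(VT,VS):
    a=np.array([235,160])+(np.array(a)+.5)/5-.5; b=np.array([110,190])+(np.array(b)+.5)/4.4-.5
    P,e=tri(ct,a,cs,b)
    i=atz(ct,*a,.06)
    pt=fit(ct,lambda p:circ(p[0],p[1],.06,.012),i[:2],[.002,.002])
    ps=fit(cs,lambda p:circ(p[0],p[1],.06,.012),i[:2],[.002,.002])
    print('vial',P.round(4),round(e,4),pt[0].round(4),ps[0].round(4))
E
python3 m1.py
```

```text
block ctr init [ 0.59258896 -0.27340716  0.06      ]
t [ 0.59414967 -0.27205567 -0.09947972] -23.233943134322594
s [ 0.5937715  -0.26901373 -0.10760837] -30.246767105010633
vial [0.4349 0.0131 0.0602] 0.0025 [0.4342 0.0121] [0.4349 0.0135]
vial [ 0.4471 -0.0616  0.0593] 0.0022 [ 0.4465 -0.0621] [ 0.4476 -0.0607]
vial [ 0.4465 -0.2061  0.058 ] 0.0024 [ 0.4461 -0.207 ] [ 0.447  -0.2048]
vial [ 0.4431 -0.3455  0.0586] 0.0023 [ 0.4433 -0.3474] [ 0.4435 -0.3451]
```

View pics/ov_ht.png

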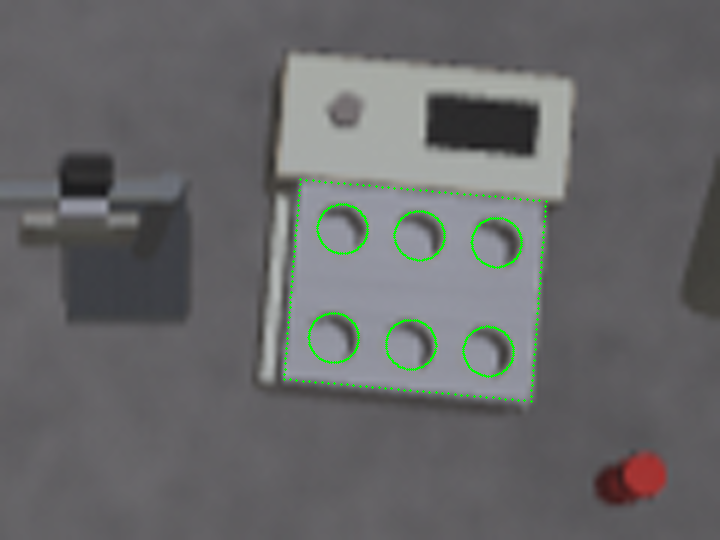

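View pics/ov_hs.png

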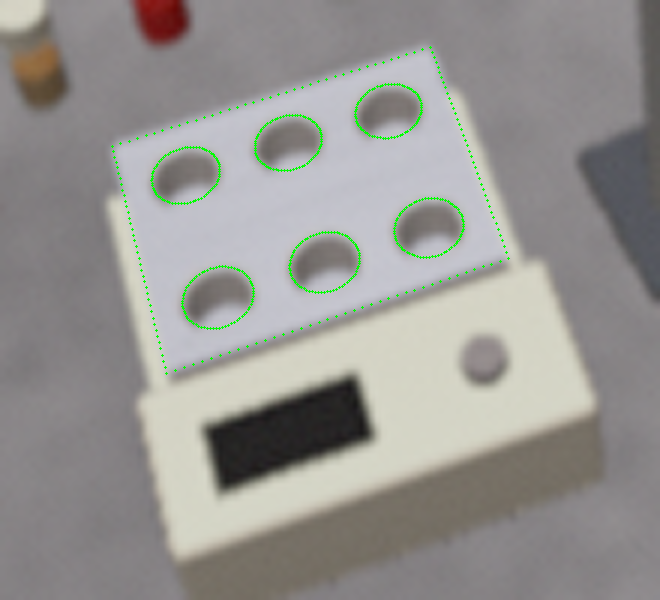

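```bash
cat > m2.py <<'E'
from h import *
ct,cs=shot('top'),shot('scene')
def P4(c,o,s,u,v): return np.array(o)+(np.array([u,v])+.5)/s-.5
def both(name,model,p0,step,z=None):
    out=[]
    for n,c in(('t',ct),('s',cs)):
        p,v=fit(c,model,p0,step); out.append(p); print(name,n,np.round(p,4),round(v,1))
    return np.mean(out,0),out
spot=both('spot',lambda p:circ(p[0],p[1],0,.036),atz(ct,*P4(ct,(110,160),6,367,178),0)[:2],[.003,.003])
spot2=both('spot_in',lambda p:circ(p[0],p[1],0,.034),spot[0],[.003,.003])
jar=both('jar',lambda p:circ(p[0],p[1],.072,.026),atz(ct,*P4(ct,(110,160),6,586,172),.072)[:2],[.003,.003])
j=jar[0]
s0=P4(ct,(110,160),6,545,190);s1=P4(ct,(110,160),6,580,175)
a=atz(ct,*s0,.072);b=atz(ct,*s1,.072); print('stripe top deg',np.degrees(np.arctan2(*(a-b)[[1,0]])), 'from ctr',np.degrees(np.arctan2(*(a[:2]-jar[1][0])[::-1])))
s0=P4(cs,(225,170),4.4,353,73);s1=P4(cs,(225,170),4.4,335,95)
a=atz(cs,*s0,.072);b=atz(cs,*s1,.072); print('stripe scene deg',np.degrees(np.arctan2(*(a-b)[[1,0]])), np.degrees(np.arctan2(*(a[:2]-jar[1][1])[::-1])))
RM=rect(-.045,.045,.085,.145,.06)
rd=both('reader',lambda p:rz(RM,p[2],p[:2]),[*spot[0],-.1],[.004,.004,.05])
# rail
def bar(c,L0,L1,p,z=.16,r=.006,n=120):
    t=np.linspace(L0,L1,n); ctr=rz(np.stack([0*t,t,0*t+z],1),p[2],p[:2]); ax=np.array([-np.sin(p[2]),np.cos(p[2]),0])
    v=ctr-np.array(c['position']); s=np.cross(v,ax); s/=np.linalg.norm(s,axis=1)[:,None]
    return np.vstack([ctr+r*s,ctr-r*s])
i0=atz(ct,*P4(ct,(135,105),4.7,55,125),.16);i1=atz(ct,*P4(ct,(135,105),4.7,578,106),.16);print('rail ends',i0,i1,np.linalg.norm(i0-i1))
m=(i0+i1)/2; yaw=np.arctan2(-(i0-i1)[0],(i0-i1)[1])
def barfit(name,L0,L1,m,yaw,tag=False):
    for n,c in(('t',ct),('s',cs)):
        # fit perpendicular offset & yaw first then ends by eye
        nx=np.array([np.cos(yaw),np.sin(yaw)])
        p,v=fit(c,lambda q:bar(c,L0+.01,L1-.01,[m[0]+q[0]*np.cos(yaw),m[1]+q[0]*np.sin(yaw),q[1]]),[0,yaw],[.003,.02]); print(name,n,'ctr',m[:2]+p[0]*nx,'yaw',p[1],v)
barfit('rail',-.17,.17,m,yaw)
print('plate/pin tri')
print('ball',tri(ct,P4(ct,(135,105),4.7,451,54),cs,P4(cs,(225,170),4.4,422,252)))
print('plate top',tri(ct,P4(ct,(135,105),4.7,183,70),cs,P4(cs,(225,170),4.4,662,138)))
i0=atz(ct,*P4(ct,(135,105),4.7,620,102),.16);i1=atz(ct,*P4(ct,(135,105),4.7,778,101),.16);print('stand ends',i0,i1)
u=tri(ct,P4(ct,(135,105),4.7,620,103),cs,P4(cs,(225,170),4.4,222,287));print('stand +end',u)
u=tri(ct,P4(ct,(135,105),4.7,775,102),cs,P4(cs,(225,170),4.4,58,345));print('stand -end',u)
TM=rect(-.007,.007,-.012,.012,.206)
t0=atz(ct,*P4(ct,(135,105),4.7,703,82),.206)
both('tab',lambda p:rz(TM,p[2],p[:2]),[*t0[:2],0.],[.003,.003,.05])
fl=both('flask',lambda p:circ(p[0],p[1],.068,.017),atz(ct,*P4(ct,(135,105),4.7,563,247),.068)[:2],[.003,.003])
save(ct,'t_tag.png',(255,105,315,155),12);save(cs,'s_tag.png',(230,215,290,305),6);save(ct,'t_mark.png',(155,105,245,140),8.5);save(cs,'s_mark.png',(300,185,390,275),6.5)
E
python3 m2.py
```

```text
spot t [0.4527 0.2962] -23.0
spot s [0.4561 0.2963] -29.1
spot_in t [0.4513 0.2906] -29.1
spot_in s [0.4509 0.2936] -35.8
jar t [0.4497 0.1556] -46.7
jar s [0.4514 0.1566] -43.9
stripe top deg 112.77592179851302 from ctr 114.95604291418675
stripe scene deg 119.66421941827419 117.39327610114587
reader t [ 0.4491  0.2756 -0.1016] -18.6
reader s [ 0.4854  0.2791 -0.0138] -34.0
rail ends [0.61762269 0.32766521 0.16      ] [ 0.62642732 -0.00891072  0.16      ] 0.336691068090158
rail t ctr [0.62044898 0.15933602] yaw 0.025036700840449875 -15.029367773141546
rail s ctr [0.61892723 0.15929621] yaw 0.02109769680508041 -23.186839312747473
plate/pin tri
ball (array([0.66090227, 0.0729733 , 0.1626384 ]), np.float64(0.0014255069189364927))
plate top (array([0.6524895 , 0.24553469, 0.16272667]), np.float64(0.0018173666320715873))
stand ends [ 0.62874175 -0.03589934  0.16      ] [ 0.62831289 -0.13725401  0.16      ]
stand +end (array([ 0.62893124, -0.03443262,  0.15959421]), np.float64(0.0032784408692299602))
stand -end (array([ 0.62751321, -0.13228851,  0.16556768]), np.float64(0.005424651424575389))
tab t [ 0.6228 -0.0856 -0.0106] -37.8
tab s [ 0.6319 -0.087  -0.3216] -44.2
flask t [0.5521 0.0039] -23.9
flask s [0.5513 0.0053] -47.2
```

View pics/t_tag.png

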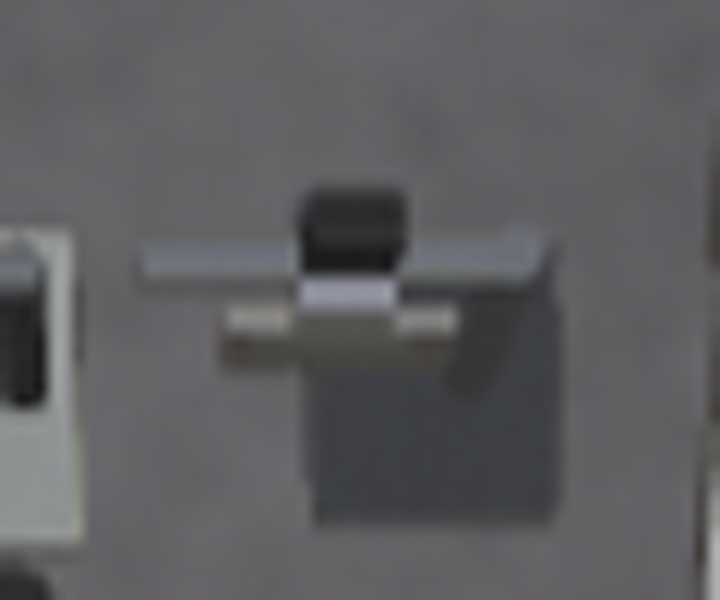

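View pics/s_tag.png

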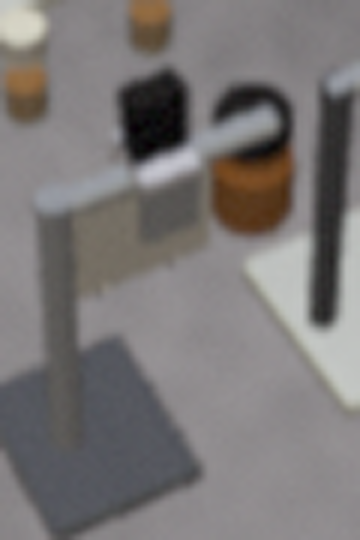

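View pics/t_mark.png

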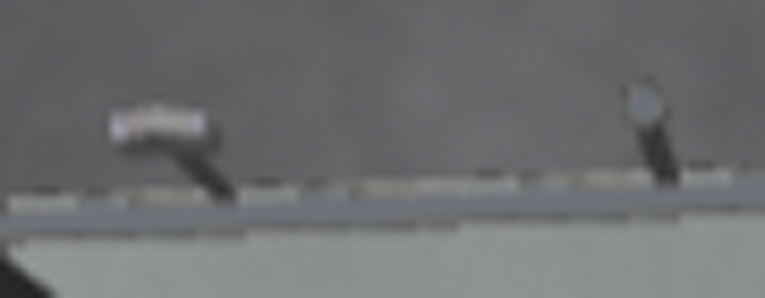

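View pics/s_mark.png

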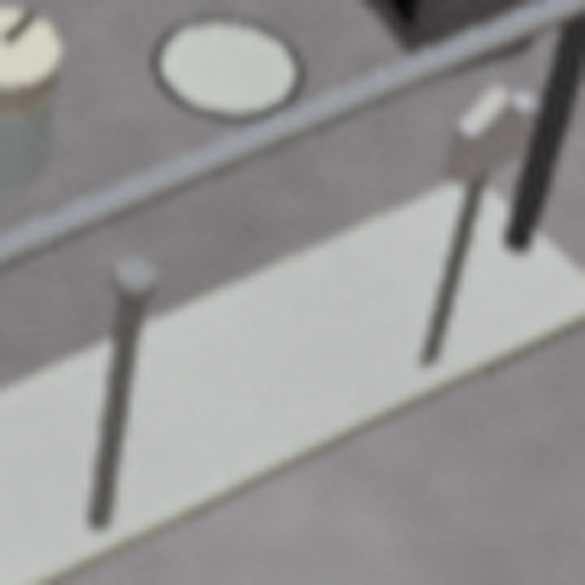

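```bash
cat > plan.py <<'E'
import sys
from h import *
def plan(xyz,yaw,o=None):
    o=o or robot.get_obs(); p=np.array(o['position']); Rm=R.from_quat(o['tool_rot'])
    y=np.radians(yaw); Y=np.array([np.cos(y),np.sin(y),0]); Z=np.array([0,0,-1.]); 
    best=None
    for s in(1,-1):
        Rt=R.from_matrix(np.stack([np.cross(s*Y,Z),s*Y,Z],1)); rv=(Rm.inv()*Rt).as_rotvec(degrees=True)
        if best is None or np.linalg.norm(rv)<np.linalg.norm(best): best=rv
    return Rm.inv().apply(np.array(xyz)-p)*1000,best
if __name__=='__main__':
    a=[float(x) for x in sys.argv[1:]]
    t,r=plan(a[:3],a[3]); o=robot.get_obs()
    print('shift',t.round(1),'turn',r.round(1),'| now',o['position'].round(4),'t',round(o['time'],2),'q1 %.2f q6 %.2f'%(o['q'][0],o['q'][5]))
    # height-only hint: tool-axis world dirs
    M=R.from_quat(o['tool_rot']).as_matrix(); print('world x,y,z per tool axis\n',M.round(3))
E
python3 plan.py 0.4346 0.0130 0.150 0; python3 plan.py 0.4346 0.0130 0.036 0
python3 - <<'E'
from h import *
ct,cs=shot('top'),shot('scene')
t=lambda u,v:np.array([155,105])+(np.array([u,v])+.5)/8.5-.5
s=lambda u,v:np.array([300,185])+(np.array([u,v])+.5)/6.5-.5
print(tri(ct,t(643,103),cs,s(135,272)),tri(ct,t(158,120),cs,s(497,92)),tri(ct,t(208,125),cs,s(525,100)),tri(ct,t(112,128),cs,s(463,130)))
for c,u in((ct,t(643,103)),(cs,s(135,272))): print('ball z.157',atz(c,*u,.157))
for c,u in((ct,t(158,120)),(cs,s(497,92))): print('plate z.171',atz(c,*u,.171))
E
```

```text
shift [-395.9 -444.9   72.5] turn [-0.   0.  67.3] | now [0.2415 0.5764 0.2224] t 0.4 q1 1.00 q6 -0.18
world x,y,z per tool axis
 [[-0.922  0.386 -0.   ]
 [ 0.386  0.922 -0.   ]
 [ 0.    -0.    -1.   ]]
shift [-395.9 -444.9  186.5] turn [-0.   0.  67.3] | now [0.2415 0.5764 0.2224] t 0.4 q1 1.00 q6 -0.18
world x,y,z per tool axis
 [[-0.922  0.386 -0.   ]
 [ 0.386  0.922 -0.   ]
 [ 0.    -0.    -1.   ]]
(array([0.65916749, 0.0739464 , 0.16213828]), np.float64(0.0010701138989371501)) (array([0.65323633, 0.24526561, 0.17118265]), np.float64(0.002840166488222886)) (array([0.65862347, 0.23777524, 0.17234843]), np.float64(0.027543589630859927)) (array([0.64896474, 0.25571943, 0.14570188]), np.float64(0.02426585211069091))
ball z.157 [0.66018047 0.07389069 0.157     ]
ball z.157 [0.65566587 0.0776526  0.157     ]
plate z.171 [0.65242952 0.24407967 0.171     ]
plate z.171 [0.65352123 0.24693822 0.171     ]
```

```bash
python3 - <<'E'
from h import *
ct,cs=shot('top'),shot('scene')
print(projs(ct,[[.2415,.5764,.2224]]),projs(cs,[[.2415,.5764,.2224]]))
save(ct,'t_m.png',(0,200,130,330),4.5); save(cs,'s_m.png',(320,0,440,165),4)
E
```

```text
[[ 49.98536877 259.83278665]] [[373.9689861   82.89267151]]
```

View pics/t_m.png

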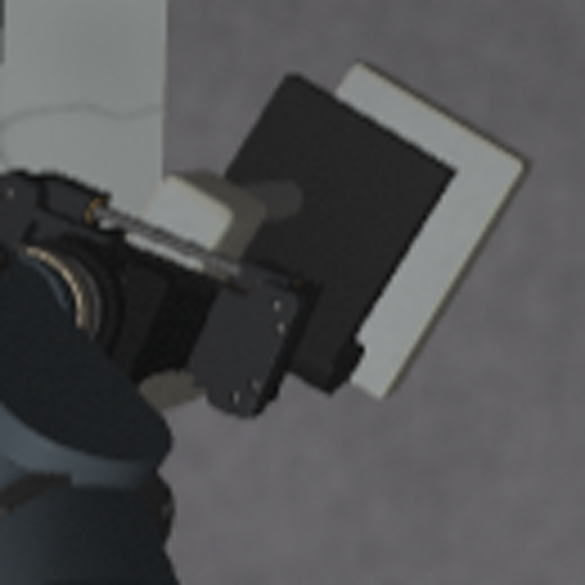

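View pics/s_m.png

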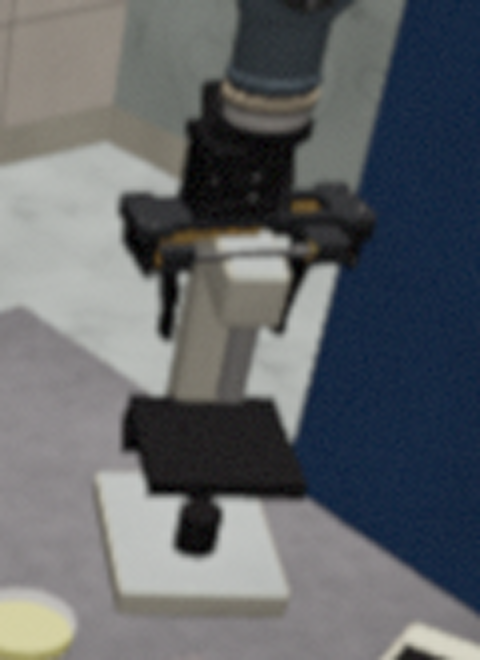

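Call:
carry_out(series=[[0,0,-50,0,0,0,1],[0,0,-110,0,0,0,1],[0,0,-150,0,0,0,1],[0,0,-150,0,0,0,1]], force=15)

```text
time: 1.1
position: [0.2425, 0.5781, 0.3773]
tool_rot: [0.197, 0.98, 0.005, 0.002]
ft_force: [0.3, 0.2, 0.1]
grip_width: 0.0872
```

```bash
python3 plan.py 0.4346 0.0130 0.25 0
```

```text
shift [-395.3 -448.2  123.7] turn [ 0.5 -0.2 67.3] | now [0.2425 0.5781 0.3773] t 1.1 q1 1.00 q6 -0.18
world x,y,z per tool axis
 [[-0.922  0.386  0.005]
 [ 0.386  0.922  0.008]
 [-0.002  0.01  -1.   ]]
```

Call:
carry_out(series=[[-395,-448,124,0,0,67.3,1],[-395,-448,124,0,0,67.3,1],[-395,-448,124,0,0,67.3,1],[-395,-448,124,0,0,67.3,1],[-395,-448,124,0,0,67.3,1],[-395,-448,124,0,0,67.3,1],[-395,-448,124,0,0,67.3,1],[-395,-448,124,0,0,67.3,1]])

```text
time: 2.1
position: [0.3996, 0.1113, 0.2703]
tool_rot: [0.707, 0.707, 0.004, -0.002]
ft_force: [1.1, -0.4, 0.1]
grip_width: 0.087
```

```bash
python3 plan.py 0.4346 0.0130 0.12 0
```

```text
shift [-99.5  34.4 149.6] turn [ 0.2 -0.5 -0. ] | now [0.3996 0.1113 0.2703] t 2.1 q1 -0.01 q6 -0.01
world x,y,z per tool axis
 [[ 0.001  1.     0.004]
 [ 1.    -0.001  0.008]
 [ 0.008  0.004 -1.   ]]
```

Call:
carry_out(series=[[-99,34,150,0,0,0,1],[-99,34,150,0,0,0,1],[-99,34,150,0,0,0,1],[-99,34,150,0,0,0,1],[-99,34,150,0,0,0,1]])

```text
time: 2.72
position: [0.4332, 0.014, 0.1195]
tool_rot: [0.708, 0.707, 0.004, -0.003]
ft_force: [0.3, -0.2, 0.9]
grip_width: 0.0869
```

```bash
python3 plan.py 0.4346 0.0130 0.036 0; python3 - <<'E'
from h import *
save(shot('scene'),'a1.png',(150,60,400,310),3)
E
```

```text
shift [-1.7  1.3 83.4] turn [ 0.1 -0.5 -0.1] | now [0.4332 0.014  0.1195] t 2.73 q1 -0.23 q6 -0.24
world x,y,z per tool axis
 [[ 0.001  1.     0.002]
 [ 1.    -0.001  0.009]
 [ 0.009  0.002 -1.   ]]
```

View pics/a1.png

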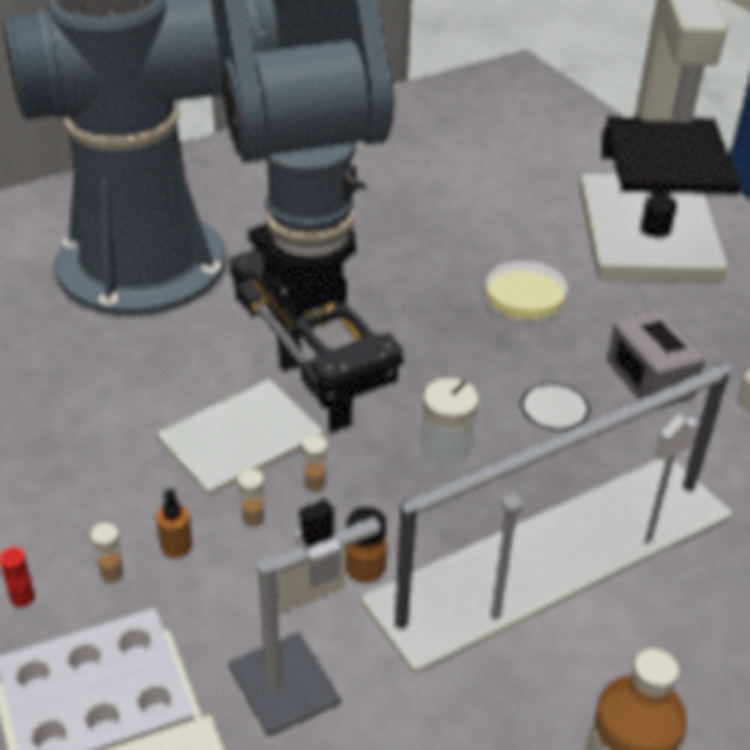

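Call:
carry_out(series=[[-1,1,50,0,0,0,1],[-1,1,84,0,0,0,1],[-1,1,84,0,0,0,1],[-1,1,84,0,0,0,-0.5],[-1,1,84,0,0,0,-0.7],[-1,1,84,0,0,0,-0.7],[-1,1,84,0,0,0,-0.7],[-1,1,84,0,0,0,-0.7]], force=6)

```text
time: 3.78
position: [0.4353, 0.0139, 0.0366]
tool_rot: [0.707, 0.707, 0.005, -0.001]
ft_force: [-0.0, -0.4, -0.6]
grip_width: 0.0449
```

Call:
carry_out(series=[[0,0,0,0,0,0,-1],[0,0,0,0,0,0,-1],[0,0,0,0,0,0,-1],[0,0,0,0,0,0,-1]])

```text
time: 4.28
position: [0.4352, 0.0139, 0.0365]
tool_rot: [0.707, 0.707, 0.005, -0.001]
ft_force: [0.0, -0.6, 0.1]
grip_width: 0.0234
```

Call:
carry_out(series=[[0,0,0,0,0,0,0.1],[0,0,0,0,0,0,0.1],[0,0,0,0,0,90,0.1],[0,0,0,0,0,90,0.1],[0,0,0,0,0,90,0.1],[0,0,0,0,0,90,0.1],[0,0,0,0,0,90,0.1],[0,0,0,0,0,90,0.1]])

```text
time: 5.28
position: [0.4352, 0.0139, 0.0365]
tool_rot: [0.976, 0.218, 0.003, -0.004]
ft_force: [0.1, -0.1, 0.6]
grip_width: 0.0477
```

```bash
python3 plan.py 0.4352 0.0139 0.036 90
```

```text
shift [ 0.  -0.   0.5] turn [-0.4 -0.4 25.2] | now [0.4352 0.0139 0.0365] t 5.28 q1 -0.23 q6 0.88
world x,y,z per tool axis
 [[ 0.905  0.425  0.004]
 [ 0.425 -0.905  0.008]
 [ 0.008 -0.006 -1.   ]]
```

Call:
carry_out(series=[[0,0,0,0,0,25.2,0.1],[0,0,0,0,0,25.2,0.1],[0,0,0,0,0,25.2,0.1],[0,0,0,0,0,25.2,-1],[0,0,0,0,0,25.2,-1],[0,0,0,0,0,25.2,-1],[0,0,0,0,0,25.2,-1],[0,0,0,0,0,25.2,-1]])

```text
time: 6.28
position: [0.4352, 0.0139, 0.0364]
tool_rot: [1.0, -0.0, 0.002, -0.004]
ft_force: [-0.2, -0.2, -1.2]
grip_width: 0.0236
```

Call:
carry_out(series=[[0,0,0,0,0,0,0.1],[0,0,0,0,0,0,0.1],[0,0,0,0,0,0,0.1],[0,0,-60,0,0,0,0.1],[-60,0,-120,0,0,0,0.1],[-120,0,-120,0,0,0,0.1],[-120,0,-120,0,0,0,0.1],[-120,0,-120,0,0,0,0.1]])

```text
time: 7.28
position: [0.3144, 0.0129, 0.1562]
tool_rot: [1.0, -0.001, 0.003, -0.004]
ft_force: [0.2, 0.3, 0.2]
grip_width: 0.0479
```

```bash
python3 - <<'E'
from h import *
ct,cs=shot('top'),shot('scene')
save(ct,'a2t.png',(150,120,310,240),4.5);save(cs,'a2s.png',(150,100,350,270),4)
print(robot.get_obs()['position'])
for n,c in(('t',ct),('s',cs)): print(n,[fit(c,lambda p:circ(p[0],p[1],.06,.012),i,[.002,.002])[0].round(4) for i in([.4346,.013],[.447,-.0615])])
E
```

```text
[0.31683748 0.01223186 0.15602056]
t [array([0.4348, 0.0124]), array([ 0.4465, -0.0621])]
s [array([0.4361, 0.0141]), array([ 0.4475, -0.0608])]
```

```bash
python3 plan.py 0.4463 -0.2053 0.12 90
```

```text
shift [129.3 217.7  35.3] turn [-0.4 -0.4 -0. ] | now [0.3168 0.0122 0.156 ] t 7.38 q1 -0.33 q6 1.23
world x,y,z per tool axis
 [[ 1.    -0.001  0.007]
 [-0.001 -1.     0.008]
 [ 0.007 -0.008 -1.   ]]
```

Call:
carry_out(series=[[129,218,36,-0.4,-0.4,0,0.1],[129,218,36,-0.4,-0.4,0,0.1],[129,218,36,-0.4,-0.4,0,0.1],[129,218,36,-0.4,-0.4,0,0.1],[129,218,36,-0.4,-0.4,0,0.1],[129,218,36,-0.4,-0.4,0,0.1],[129,218,36,-0.4,-0.4,0,0.1]])

```text
time: 8.25
position: [0.4451, -0.2039, 0.1189]
tool_rot: [1.0, 0.0, -0.001, -0.001]
ft_force: [-0.4, 0.7, 0.4]
grip_width: 0.0477
```

```bash
python3 plan.py 0.4463 -0.2053 0.036 90
```

```text
shift [ 1.4  1.5 82.9] turn [-0.1  0.1  0. ] | now [ 0.4451 -0.2039  0.1189] t 8.25 q1 -0.66 q6 0.91
world x,y,z per tool axis
 [[ 1.     0.    -0.002]
 [ 0.    -1.     0.002]
 [-0.002 -0.002 -1.   ]]
```

Call:
carry_out(series=[[1,1,50,0,0,0,0.1],[1,1,83,0,0,0,0.1],[1,1,83,0,0,0,0.1],[1,1,83,0,0,0,-1],[1,1,83,0,0,0,-1],[1,1,83,0,0,0,-1],[1,1,83,0,0,0,-1],[1,1,83,0,0,0,-1]])

```text
time: 9.25
position: [0.4466, -0.2054, 0.0367]
tool_rot: [1.0, 0.0, -0.0, -0.0]
ft_force: [-0.4, -0.4, 7.3]
grip_width: 0.0233
```

Call:
carry_out(series=[[0,0,0,0,0,0,0.1],[0,0,0,0,0,0,0.1],[0,0,0,0,0,-96,0.1],[0,0,0,0,0,-96,0.1],[0,0,0,0,0,-96,0.1],[0,0,0,0,0,-96,0.1],[0,0,0,0,0,-96,0.1],[0,0,0,0,0,-96,0.1]])

```text
time: 10.25
position: [0.4463, -0.2052, 0.0364]
tool_rot: [0.844, 0.536, 0.0, -0.001]
ft_force: [0.2, 0.7, 0.3]
grip_width: 0.048
```

```bash
python3 plan.py 0.4463 -0.2053 0.036 -6
```

```text
shift [-0.1  0.1  0.4] turn [ -0.1  -0.1 -19.2] | now [ 0.4463 -0.2052  0.0364] t 10.25 q1 -0.66 q6 -0.22
world x,y,z per tool axis
 [[ 0.425  0.905 -0.001]
 [ 0.905 -0.425  0.001]
 [ 0.001 -0.001 -1.   ]]
```

Call:
carry_out(series=[[0,0,0,0,0,-19.2,0.1],[0,0,0,0,0,-19.2,0.1],[0,0,0,0,0,-19.2,-1],[0,0,0,0,0,-19.2,-1],[0,0,0,0,0,-19.2,-1],[0,0,0,0,0,-19.2,-1],[0,0,0,0,0,-19.2,-1]])

```text
time: 11.12
position: [0.4463, -0.2052, 0.0363]
tool_rot: [0.743, 0.669, 0.0, -0.001]
ft_force: [-0.3, 0.4, -0.6]
grip_width: 0.0233
```

Call:
carry_out(series=[[0,0,0,0,0,0,0.1],[0,0,0,0,0,0,0.1],[0,0,0,0,0,0,0.1],[0,0,-60,0,0,0,0.1],[0,-60,-120,0,0,0,0.1],[0,-120,-120,0,0,0,0.1],[0,-120,-120,0,0,0,0.1]])

```text
time: 12.0
position: [0.3237, -0.1907, 0.1571]
tool_rot: [0.744, 0.669, 0.0, -0.002]
ft_force: [0.7, -0.4, 0.3]
grip_width: 0.0478
```

```bash
python3 - <<'E'
from h import *
ct,cs=shot('top'),shot('scene')
save(ct,'a3t.png',(150,120,310,240),4.5)
print(robot.get_obs()['position'])
for n,c in(('t',ct),('s',cs)): print(n,[fit(c,lambda p:circ(p[0],p[1],.06,.012),i,[.002,.002])[0].round(4) for i in([.4463,-.2052],[.4431,-.3456])])
for n,c in(('t',ct),('s',cs)): print(fit(c,heater,[.594,-.27,-.1],[.003,.003,.03]))
E
```

```text
[ 0.32591022 -0.19244519  0.15685523]
t [array([ 0.4457, -0.2071]), array([ 0.4433, -0.3473])]
s [array([ 0.4471, -0.2046]), array([ 0.4435, -0.3451])]
(array([ 0.59414974, -0.27205576, -0.09948122]), np.float64(-24.969544748362733))
(array([ 0.59377585, -0.26900681, -0.10733942]), np.float64(-30.540493314725442))
```

View pics/a3t.png

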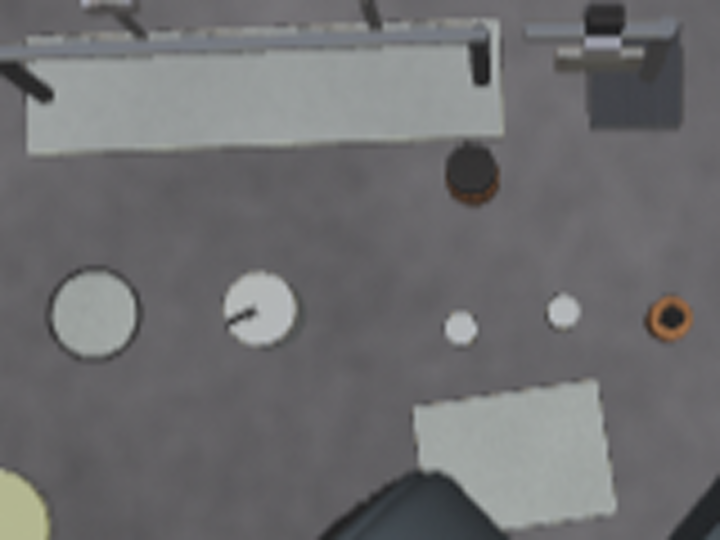

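```bash
python3 plan.py 0.4463 -0.2052 0.12 -5.9;python3 plan.py 0.4463 -0.2052 0.036 -5.9
```

```text
shift [  0.  121.1  36.8] turn [-0.  -0.1 -0.2] | now [ 0.3259 -0.1924  0.1569] t 12.1 q1 -0.83 q6 -0.73
world x,y,z per tool axis
 [[ 0.106  0.994 -0.001]
 [ 0.994 -0.106  0.001]
 [ 0.001 -0.001 -1.   ]]
shift [-1.000e-01  1.212e+02  1.208e+02] turn [-0.  -0.1 -0.2] | now [ 0.3259 -0.1924  0.1569] t 12.1 q1 -0.83 q6 -0.73
world x,y,z per tool axis
 [[ 0.106  0.994 -0.001]
 [ 0.994 -0.106  0.001]
 [ 0.001 -0.001 -1.   ]]
```

Call:
carry_out(series=[[0,62,37,0,0,0,0.1],[0,121,37,0,0,0,0.1],[0,121,37,0,0,0,0.1],[0,121,80,0,0,0,0.1],[0,121,121,0,0,0,0.1],[0,121,121,0,0,0,0.1],[0,121,121,0,0,0,-1],[0,121,121,0,0,0,-1]], force=15)

```text
time: 13.1
position: [0.4471, -0.2058, 0.0372]
tool_rot: [0.744, 0.669, 0.001, 0.001]
ft_force: [0.1, 1.0, 0.7]
grip_width: 0.0354
```

Call:
carry_out(series=[[0,0,0,0,0,0,-1],[0,0,0,0,0,0,-1],[0,0,0,0,0,0,-1],[0,0,-50,0,0,0,-1],[0,0,-100,0,0,0,-1],[0,0,-100,0,0,0,-1],[0,0,-100,0,0,0,-1]])

```text
time: 13.98
position: [0.4465, -0.2055, 0.1372]
tool_rot: [0.744, 0.669, 0.0, 0.001]
ft_force: [-0.6, -0.0, 0.4]
grip_width: 0.0231
```

```bash
python3 plan.py 0.5684 -0.2250 0.136 -5.9
```

```text
shift [ -6.5 123.2   1.5] turn [ 0.1  0.  -0.2] | now [ 0.4465 -0.2055  0.1372] t 13.97 q1 -0.66 q6 -0.55
world x,y,z per tool axis
 [[ 0.106  0.994  0.002]
 [ 0.994 -0.106 -0.001]
 [-0.     0.002 -1.   ]]
```

Call:
carry_out(series=[[-3,50,1,0,0,0,-1],[-6.5,100,1,0,0,0,-1],[-6.5,123,1,0,0,0,-1],[-6.5,123,1,0,0,0,-1],[-6.5,123,1,0,0,0,-1]])

```text
time: 14.6
position: [0.5658, -0.2239, 0.1347]
tool_rot: [0.744, 0.669, -0.0, -0.002]
ft_force: [0.2, -0.0, -0.3]
grip_width: 0.023
```

```bash
python3 plan.py 0.5684 -0.2250 0.100 -5.9; python3 - <<'E'
from h import *
ct,cs=shot('top'),shot('scene')
save(cs,'a4s.png',(130,220,260,330),6)
E
```

```text
shift [-0.9  2.8 34.7] turn [-0.2 -0.1 -0.2] | now [ 0.5658 -0.2239  0.1347] t 14.6 q1 -0.56 q6 -0.45
world x,y,z per tool axis
 [[ 0.106  0.994 -0.003]
 [ 0.994 -0.106  0.002]
 [ 0.002 -0.003 -1.   ]]
```

View pics/a4s.png

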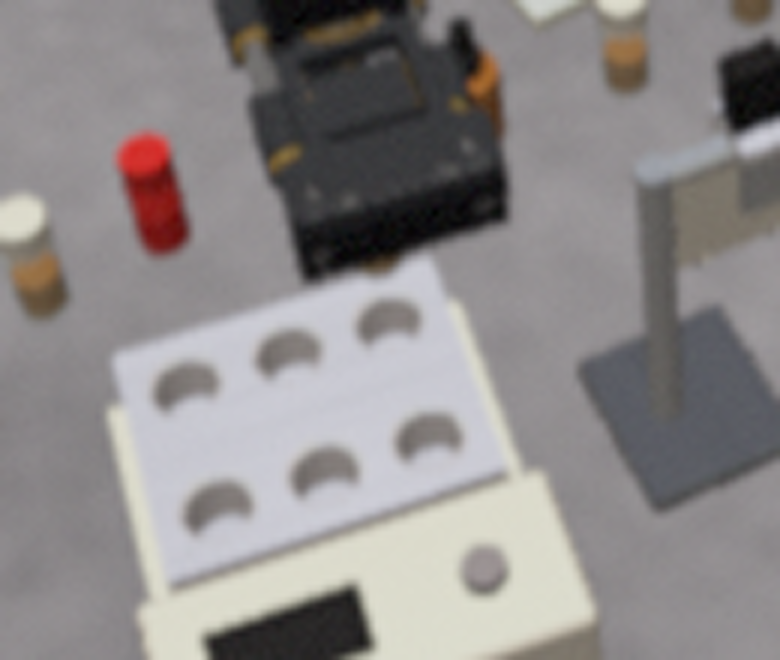

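Call:
carry_out(series=[[-1,2.8,15,0,0,0,-1],[-1,2.8,33,0,0,0,-1],[-1,2.8,33,0,0,0,-1],[-1,2.8,33,0,0,0,-1],[-1,2.8,33,0,0,0,-1]])

```text
time: 15.32
position: [0.5692, -0.2258, 0.103]
tool_rot: [0.744, 0.668, 0.0, -0.0]
ft_force: [-0.5, 0.2, -0.7]
grip_width: 0.0231
```

```bash
python3 plan.py 0.5684 -0.2250 0.068 -5.9
```

```text
shift [ 0.7 -0.9 35. ] turn [-0.  -0.  -0.2] | now [ 0.5692 -0.2258  0.103 ] t 15.32 q1 -0.56 q6 -0.45
world x,y,z per tool axis
 [[ 0.107  0.994 -0.   ]
 [ 0.994 -0.107  0.001]
 [ 0.001 -0.    -1.   ]]
```

Call:
carry_out(series=[[0.7,-0.9,0,0,0,0,-1],[0.7,-0.9,8,0,0,0,-1],[0.7,-0.9,16,0,0,0,-1],[0.7,-0.9,20,0,0,0,-1],[0.7,-0.9,20,0,0,0,-1]])

```text
time: 15.95
position: [0.568, -0.2248, 0.0823]
tool_rot: [0.744, 0.668, -0.0, -0.001]
ft_force: [0.4, 0.3, -0.2]
grip_width: 0.0231
```

Call:
carry_out(series=[[0,0,8,0,0,0,-1],[0,0,14,0,0,0,-1],[0,0,14,0,0,0,-1],[0,0,14,0,0,0,-1]])

```text
time: 16.45
position: [0.5676, -0.2248, 0.0693]
tool_rot: [0.744, 0.669, -0.0, -0.001]
ft_force: [-2.3, 0.5, 7.9]
grip_width: 0.0235
```

Call:
carry_out(series=[[0,0,0,0,0,0,0.1],[0,0,0,0,0,0,0.1],[0,0,0,0,0,0,0.1],[0,0,-50,0,0,0,0.1],[0,0,-80,0,0,0,0.1],[0,0,-80,0,0,0,0.1]])

```text
time: 17.2
position: [0.5695, -0.2259, 0.1518]
tool_rot: [0.744, 0.669, 0.0, 0.002]
ft_force: [0.5, -0.4, 0.4]
grip_width: 0.0478
```

```bash
python3 plan.py 0.4433 -0.3456 0.125 -5.9
```

```text
shift [-132.4 -112.9   26.7] turn [ 0.2  0.1 -0.2] | now [ 0.5695 -0.2259  0.1518] t 17.2 q1 -0.56 q6 -0.45
world x,y,z per tool axis
 [[ 0.106  0.994  0.003]
 [ 0.994 -0.106 -0.002]
 [-0.002  0.003 -1.   ]]
```

Call:
carry_out(series=[[-132,-113,27,0,0,0,0.1],[-132,-113,27,0,0,0,0.1],[-132,-113,27,0,0,0,0.1],[-132,-113,27,0,0,0,0.1],[-132,-113,27,0,0,0,0.1],[-132,-113,27,0,0,0,0.1]])

```text
time: 17.95
position: [0.444, -0.3441, 0.1244]
tool_rot: [0.743, 0.669, 0.001, 0.002]
ft_force: [-0.4, 0.7, -0.1]
grip_width: 0.0477
```

```bash
python3 plan.py 0.4433 -0.3456 0.036 -5.9;python3 - <<'E'
from h import *
save(shot('scene'),'a5s.png',(110,220,260,330),5)
E
```

```text
shift [-1.5 -0.8 88.4] turn [ 0.2  0.1 -0.1] | now [ 0.444  -0.3441  0.1244] t 17.95 q1 -0.86 q6 -0.76
world x,y,z per tool axis
 [[ 0.104  0.995  0.003]
 [ 0.995 -0.104 -0.001]
 [-0.001  0.003 -1.   ]]
```

View pics/a5s.png

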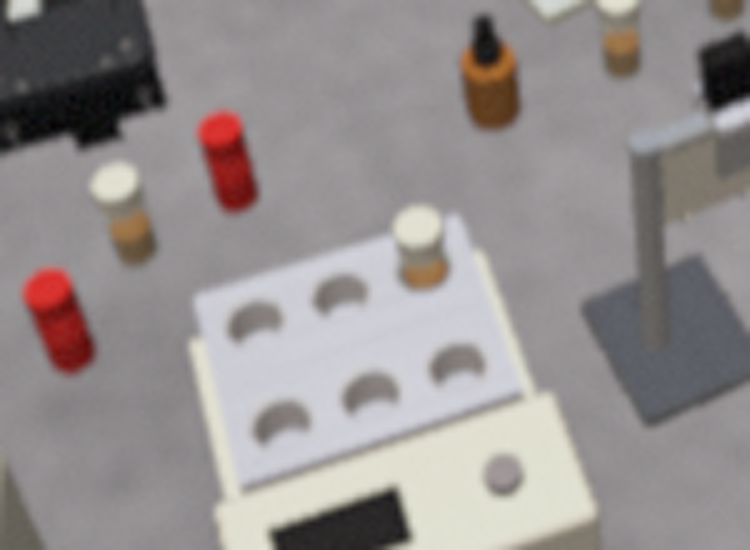

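Call:
carry_out(series=[[-1.5,-0.8,50,0,0,0,0.1],[-1.5,-0.8,88,0,0,0,0.1],[-1.5,-0.8,88,0,0,0,0.1],[-1.5,-0.8,88,0,0,0,0.1],[-1.5,-0.8,88,0,0,0,-1],[-1.5,-0.8,88,0,0,0,-1],[-1.5,-0.8,88,0,0,0,-1],[-1.5,-0.8,88,0,0,0,-1]])

```text
time: 19.0
position: [0.4437, -0.346, 0.0372]
tool_rot: [0.743, 0.669, 0.0, 0.002]
ft_force: [0.4, -0.5, 4.1]
grip_width: 0.023
```

Call:
carry_out(series=[[0,0,-50,0,0,0,-1],[0,0,-100,0,0,0,-1],[0,0,-100,0,0,0,-1],[0,0,-100,0,0,0,-1]])

```text
time: 19.5
position: [0.4428, -0.3453, 0.1368]
tool_rot: [0.743, 0.669, 0.001, 0.002]
ft_force: [0.1, -0.2, 0.5]
grip_width: 0.0231
```

```bash
python3 plan.py 0.5594 -0.3086 0.136 -5.9
```

```text
shift [ 48.6 112.2   1.1] turn [ 0.2  0.1 -0.1] | now [ 0.4428 -0.3453  0.1368] t 19.5 q1 -0.86 q6 -0.76
world x,y,z per tool axis
 [[ 0.104  0.995  0.003]
 [ 0.995 -0.104 -0.002]
 [-0.002  0.003 -1.   ]]
```

Call:
carry_out(series=[[20,46,1,0,0,0,-1],[40,92,1,0,0,0,-1],[48.6,112,1,0,0,0,-1],[48.6,112,1,0,0,0,-1],[48.6,112,20,0,0,0,-1],[48.6,112,34,0,0,0,-1],[48.6,112,34,0,0,0,-1],[48.6,112,34,0,0,0,-1]])

```text
time: 20.5
position: [0.5589, -0.309, 0.1029]
tool_rot: [0.743, 0.669, 0.0, 0.002]
ft_force: [-0.1, -0.3, 0.7]
grip_width: 0.0231
```

```bash
python3 plan.py 0.5594 -0.3086 0.068 -5.9
```

```text
shift [ 0.5  0.3 34.9] turn [ 0.2  0.1 -0.1] | now [ 0.5589 -0.309   0.1029] t 20.5 q1 -0.68 q6 -0.58
world x,y,z per tool axis
 [[ 0.105  0.994  0.003]
 [ 0.994 -0.105 -0.002]
 [-0.001  0.003 -1.   ]]
```

Call:
carry_out(series=[[0.3,0.5,0,0,0,0,-1],[0.3,0.5,8,0,0,0,-1],[0.3,0.5,16,0,0,0,-1],[0.3,0.5,20,0,0,0,-1],[0.3,0.5,20,0,0,0,-1]])

```text
time: 21.12
position: [0.5592, -0.3085, 0.0822]
tool_rot: [0.743, 0.669, 0.0, 0.001]
ft_force: [1.6, -0.6, -0.2]
grip_width: 0.023
```

Vial is inside the bore (underside ≈ 45 mm); finish seating, release and rise.

Call:
carry_out(series=[[0,0,8,0,0,0,-1],[0,0,14,0,0,0,-1],[0,0,14,0,0,0,-1],[0,0,14,0,0,0,0.1],[0,0,14,0,0,0,0.1],[0,0,14,0,0,0,0.1]])

```text
time: 21.88
position: [0.5593, -0.3085, 0.0679]
tool_rot: [0.743, 0.669, 0.0, 0.001]
ft_force: [0.7, -0.1, -0.2]
grip_width: 0.0436
```

Call:
carry_out(series=[[0,0,-50,0,0,0,0.1],[0,0,-90,0,0,0,0.1],[0,0,-90,0,0,0,0.1]])

```text
time: 22.25
position: [0.5614, -0.3101, 0.1618]
tool_rot: [0.743, 0.669, 0.001, 0.005]
ft_force: [-0.5, -0.0, -0.7]
grip_width: 0.048
```

```bash
python3 plan.py 0.4469 -0.0607 0.135 -5.9;python3 - <<'E'
from h import *
save(shot('scene'),'a6s.png',(110,220,260,330),5)
E
```

```text
shift [ 236.1 -140.2   24.3] turn [ 0.5  0.3 -0.1] | now [ 0.5614 -0.3101  0.1618] t 22.25 q1 -0.68 q6 -0.57
world x,y,z per tool axis
 [[ 0.105  0.994  0.008]
 [ 0.994 -0.105 -0.006]
 [-0.005  0.009 -1.   ]]
```

View pics/a6s.png

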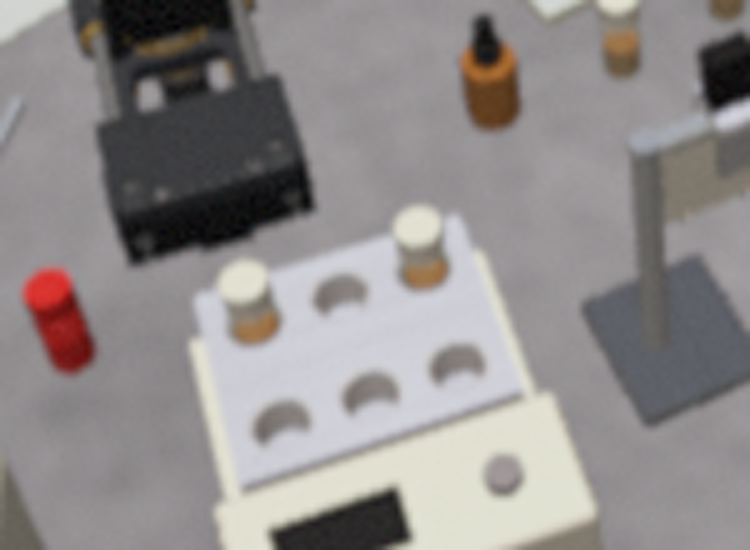

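Call:
carry_out(series=[[236,-140,0,0,0,0,0.1],[236,-140,0,0,0,0,0.1],[236,-140,0,0,0,0,0.1],[236,-140,0,0,0,0,0.1],[236,-140,25,0,0,0,0.1],[236,-140,25,0,0,0,0.1],[236,-140,25,0,0,0,0.1],[236,-140,25,0,0,0,0.1]])

```text
time: 23.3
position: [0.4471, -0.0612, 0.1336]
tool_rot: [0.744, 0.668, 0.001, 0.004]
ft_force: [0.2, 0.5, 0.1]
grip_width: 0.0479
```

```bash
python3 plan.py 0.4469 -0.0607 0.036 -5.9
```

```text
shift [ 0.8 -0.9 97.6] turn [ 0.4  0.2 -0.2] | now [ 0.4471 -0.0612  0.1336] t 23.3 q1 -0.38 q6 -0.28
world x,y,z per tool axis
 [[ 0.106  0.994  0.007]
 [ 0.994 -0.106 -0.004]
 [-0.003  0.007 -1.   ]]
```

Call:
carry_out(series=[[0.8,-0.9,50,0.4,0.2,0,0.1],[0.8,-0.9,97,0.4,0.2,0,0.1],[0.8,-0.9,97,0.4,0.2,0,0.1],[0.8,-0.9,97,0.4,0.2,0,0.1],[0.8,-0.9,97,0.4,0.2,0,-1],[0.8,-0.9,97,0.4,0.2,0,-1],[0.8,-0.9,97,0.4,0.2,0,-1],[0.8,-0.9,97,0.4,0.2,0,-1]])

```text
time: 24.3
position: [0.4474, -0.0608, 0.0374]
tool_rot: [0.744, 0.669, 0.0, 0.001]
ft_force: [-1.2, 0.9, 7.7]
grip_width: 0.0237
```

Call:
carry_out(series=[[0,0,-50,0,0,0,-1],[0,0,-105,0,0,0,-1],[0,0,-105,0,0,0,-1],[0,0,-105,0,0,0,-1]])

```text
time: 24.8
position: [0.4467, -0.0605, 0.1421]
tool_rot: [0.744, 0.669, 0.0, 0.0]
ft_force: [0.1, -0.5, -0.1]
grip_width: 0.0233
```

```bash
python3 plan.py 0.5638 -0.2668 0.136 -5.9
```

```text
shift [-192.7  138.3    6.3] turn [ 0.1  0.  -0.2] | now [ 0.4467 -0.0605  0.1421] t 24.8 q1 -0.38 q6 -0.28
world x,y,z per tool axis
 [[ 0.106  0.994  0.001]
 [ 0.994 -0.106 -0.   ]
 [-0.     0.001 -1.   ]]
```

Call:
carry_out(series=[[-193,138,0,0,0,0,-1],[-193,138,0,0,0,0,-1],[-193,138,0,0,0,0,-1],[-193,138,0,0,0,0,-1],[-193,138,0,0,0,0,-1],[-193,138,20,0,0,0,-1],[-193,138,39,0,0,0,-1],[-193,138,39,0,0,0,-1]])

```text
time: 25.8
position: [0.5606, -0.2644, 0.0998]
tool_rot: [0.743, 0.669, -0.001, -0.004]
ft_force: [-0.3, 0.1, 0.4]
grip_width: 0.023
```

```bash
python3 plan.py 0.5638 -0.2670 0.068 -5.9
```

```text
shift [-2.4  3.7 31.8] turn [-0.4 -0.3 -0.2] | now [ 0.5606 -0.2644  0.0998] t 25.8 q1 -0.62 q6 -0.52
world x,y,z per tool axis
 [[ 0.106  0.994 -0.006]
 [ 0.994 -0.106  0.005]
 [ 0.004 -0.007 -1.   ]]
```

Call:
carry_out(series=[[-2.4,3.7,-3,-0.4,-0.3,0,-1],[-2.4,3.7,-3,-0.4,-0.3,0,-1],[-2.4,3.7,-3,-0.4,-0.3,0,-1],[-2.4,3.7,-3,-0.4,-0.3,0,-1]])

```text
time: 26.3
position: [0.5642, -0.2673, 0.1033]
tool_rot: [0.743, 0.669, -0.0, 0.001]
ft_force: [-0.6, -0.4, -1.2]
grip_width: 0.0231
```

```bash
python3 plan.py 0.5638 -0.2670 0.068 -5.9
```

```text
shift [ 0.3 -0.4 35.3] turn [ 0.1  0.1 -0.2] | now [ 0.5642 -0.2673  0.1033] t 26.3 q1 -0.62 q6 -0.51
world x,y,z per tool axis
 [[ 0.106  0.994  0.001]
 [ 0.994 -0.106 -0.001]
 [-0.001  0.001 -1.   ]]
```

Call:
carry_out(series=[[0.3,-0.4,0,0,0,0,-1],[0.3,-0.4,8,0,0,0,-1],[0.3,-0.4,16,0,0,0,-1],[0.3,-0.4,20,0,0,0,-1],[0.3,-0.4,20,0,0,0,-1]])

```text
time: 26.92
position: [0.5635, -0.2668, 0.0825]
tool_rot: [0.743, 0.669, -0.0, 0.0]
ft_force: [-0.8, 0.4, -0.2]
grip_width: 0.0231
```

Call:
carry_out(series=[[0,0,8,0,0,0,-1],[0,0,14.5,0,0,0,-1],[0,0,14.5,0,0,0,-1],[0,0,14.5,0,0,0,0.1],[0,0,14.5,0,0,0,0.1],[0,0,14.5,0,0,0,0.1],[0,0,-40,0,0,0,0.1],[0,0,-90,0,0,0,0.1]])

```text
time: 27.92
position: [0.5633, -0.2665, 0.1729]
tool_rot: [0.744, 0.669, -0.0, -0.001]
ft_force: [-0.4, -0.4, 0.4]
grip_width: 0.0475
```

```bash
python3 plan.py 0.4352 0.0139 0.16 -5.9;python3 - <<'E'
from h import *
save(shot('scene'),'a7s.png',(110,170,350,330),3.3)
E
```

```text
shift [ 265.3 -157.    13.3] turn [-0.1 -0.  -0.2] | now [ 0.5633 -0.2665  0.1729] t 27.93 q1 -0.62 q6 -0.51
world x,y,z per tool axis
 [[ 0.106  0.994 -0.002]
 [ 0.994 -0.106  0.001]
 [ 0.    -0.002 -1.   ]]
```

View pics/a7s.png

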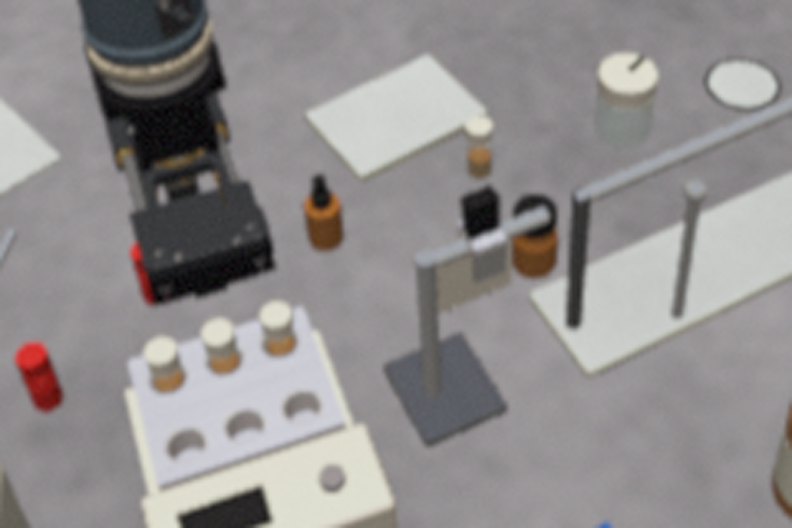

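Call:
carry_out(series=[[265,-157,5,0,0,0,0.1],[265,-157,5,0,0,0,0.1],[265,-157,5,0,0,0,0.1],[265,-157,5,0,0,0,0.1],[265,-157,5,0,0,0,0.1],[265,-157,30,0,0,0,0.1],[265,-157,30,0,0,0,0.1],[265,-157,30,0,0,0,0.1]])

```text
time: 28.98
position: [0.44, 0.0104, 0.1478]
tool_rot: [0.744, 0.669, 0.001, 0.006]
ft_force: [0.7, -1.6, 0.2]
grip_width: 0.0476
```

```bash
python3 plan.py 0.4352 0.0139 0.036 -5.9
```

```text
shift [  3.7  -6.4 111.7] turn [ 0.7  0.4 -0.2] | now [0.44   0.0104 0.1478] t 28.98 q1 -0.23 q6 -0.12
world x,y,z per tool axis
 [[ 0.106  0.994  0.011]
 [ 0.994 -0.106 -0.008]
 [-0.007  0.011 -1.   ]]
```

Call:
carry_out(series=[[3.7,-6,10,0.7,0.4,0,0.1],[3.7,-6.4,60,0.7,0.4,0,0.1],[3.7,-6.4,111,0.7,0.4,0,0.1],[3.7,-6.4,111,0.7,0.4,0,0.1],[3.7,-6.4,111,0.7,0.4,0,0.1],[3.7,-6.4,111,0.7,0.4,0,-1],[3.7,-6.4,111,0.7,0.4,0,-1],[3.7,-6.4,111,0.7,0.4,0,-1]])

```text
time: 29.98
position: [0.4359, 0.0138, 0.038]
tool_rot: [0.744, 0.669, 0.001, 0.001]
ft_force: [-0.3, 0.6, 0.7]
grip_width: 0.0261
```

Call:
carry_out(series=[[0,0,0,0,0,0,-1],[0,0,-50,0,0,0,-1],[0,0,-110,0,0,0,-1],[0,0,-120,0,0,0,-1],[0,0,-120,0,0,0,-1]])

```text
time: 30.6
position: [0.4357, 0.0138, 0.1584]
tool_rot: [0.744, 0.669, 0.001, 0.001]
ft_force: [-0.4, 0.4, -0.5]
grip_width: 0.0232
```

```bash
python3 plan.py 0.6235 -0.2730 0.15 -5.9
```

```text
shift [-265.4  217.     9.2] turn [ 0.2  0.  -0.2] | now [0.4357 0.0138 0.1584] t 30.6 q1 -0.23 q6 -0.12
world x,y,z per tool axis
 [[ 0.106  0.994  0.003]
 [ 0.994 -0.106 -0.   ]
 [-0.     0.004 -1.   ]]
```

Call:
carry_out(series=[[-60,15,0,0,0,0,-1],[-120,30,0,0,0,0,-1],[-178,55,0,0,0,0,-1],[-230,90,0,0,0,0,-1],[-265,140,0,0,0,0,-1],[-265,195,0,0,0,0,-1],[-265,217,0,0,0,0,-1],[-265,217,5,0,0,0,-1]])

```text
time: 31.6
position: [0.6237, -0.2723, 0.1509]
tool_rot: [0.743, 0.669, 0.001, -0.0]
ft_force: [0.3, 0.1, -1.0]
grip_width: 0.0232
```

Call:
carry_out(series=[[0,0,0,0,0,0,-1],[0,0,0,0,0,0,-1],[0,0,0,0,0,0,-1]])

```text
time: 31.98
position: [0.6229, -0.2722, 0.151]
tool_rot: [0.743, 0.669, 0.001, -0.0]
ft_force: [-0.3, -0.0, -0.6]
grip_width: 0.0233
```

```bash
python3 plan.py 0.6235 -0.2730 0.103 -5.9
```

```text
shift [-0.8  0.6 48. ] turn [ 0.  -0.1 -0.1] | now [ 0.6229 -0.2722  0.151 ] t 31.98 q1 -0.58 q6 -0.47
world x,y,z per tool axis
 [[ 0.105  0.994  0.   ]
 [ 0.994 -0.105  0.002]
 [ 0.002  0.    -1.   ]]
```

Call:
carry_out(series=[[-0.8,0.6,25,0,0,0,-1],[-0.8,0.6,46,0,0,0,-1],[-0.8,0.6,47,0,0,0,-1],[-0.8,0.6,47,0,0,0,-1],[-0.8,0.6,47,0,0,0,-1]])

```text
time: 32.6
position: [0.6242, -0.2735, 0.1054]
tool_rot: [0.743, 0.669, 0.001, 0.001]
ft_force: [0.2, 0.0, -0.4]
grip_width: 0.0233
```

```bash
python3 plan.py 0.6235 -0.2730 0.0695 -5.9
```

```text
shift [ 0.4 -0.8 35.9] turn [ 0.1 -0.  -0.1] | now [ 0.6242 -0.2735  0.1054] t 32.6 q1 -0.58 q6 -0.47
world x,y,z per tool axis
 [[ 0.105  0.994  0.002]
 [ 0.994 -0.105  0.   ]
 [ 0.     0.002 -1.   ]]
```

Call:
carry_out(series=[[0.4,-0.8,0,0,0,0,-1],[0.4,-0.8,8,0,0,0,-1],[0.4,-0.8,16,0,0,0,-1],[0.4,-0.8,20,0,0,0,-1],[0.4,-0.8,20,0,0,0,-1]])

```text
time: 33.22
position: [0.6231, -0.2727, 0.0845]
tool_rot: [0.743, 0.669, 0.001, -0.0]
ft_force: [-0.1, 0.3, 0.3]
grip_width: 0.0232
```

Call:
carry_out(series=[[0,0,8,0,0,0,-1],[0,0,15,0,0,0,-1],[0,0,15,0,0,0,-1],[0,0,15,0,0,0,0.1],[0,0,15,0,0,0,0.1],[0,0,15,0,0,0,0.1],[0,0,-40,0,0,0,0.1],[0,0,-100,0,0,0,0.1]])

```text
time: 34.22
position: [0.6222, -0.2724, 0.1842]
tool_rot: [0.743, 0.669, 0.0, -0.002]
ft_force: [1.0, 0.2, 0.3]
grip_width: 0.0476
```

Call:
carry_out(series=[[0,-60,-30,0,0,0,0.3],[0,-120,-30,0,0,0,0.3],[0,-120,-30,0,0,0,0.3]])

```text
time: 34.6
position: [0.4972, -0.2569, 0.2141]
tool_rot: [0.744, 0.668, -0.0, -0.005]
ft_force: [0.5, -0.7, -0.1]
grip_width: 0.0557
```

```bash
cat > m3.py <<'E'
from h import *
import sys
ct,cs=shot('top'),shot('scene')
print(robot.get_obs()['position'],robot.get_obs()['time'])
for n,c in(('t',ct),('s',cs)):
    print(n,'jar',fit(c,lambda p:circ(p[0],p[1],.072,.026),[.4505,.156],[.006,.006])[0].round(4),'spot',fit(c,lambda p:circ(p[0],p[1],0,p[2]),[.4515,.293,.035],[.003,.003,.002])[0].round(4))
save(cs,'%s_s.png'%sys.argv[1],(110,170,350,350),3.3)
save(ct,'%s_t.png'%sys.argv[1],(110,150,230,220),6.6)
save(cs,'%s_j.png'%sys.argv[1],(270,130,400,230),6)
E
python3 m3.py b1
```

```text
[ 0.50270721 -0.26000786  0.21502383] 34.7
t jar [0.4497 0.1556] spot [0.4513 0.2906 0.0308]
s jar [0.4514 0.1566] spot [0.4515 0.2931 0.031 ]
```

View pics/b1_s.png

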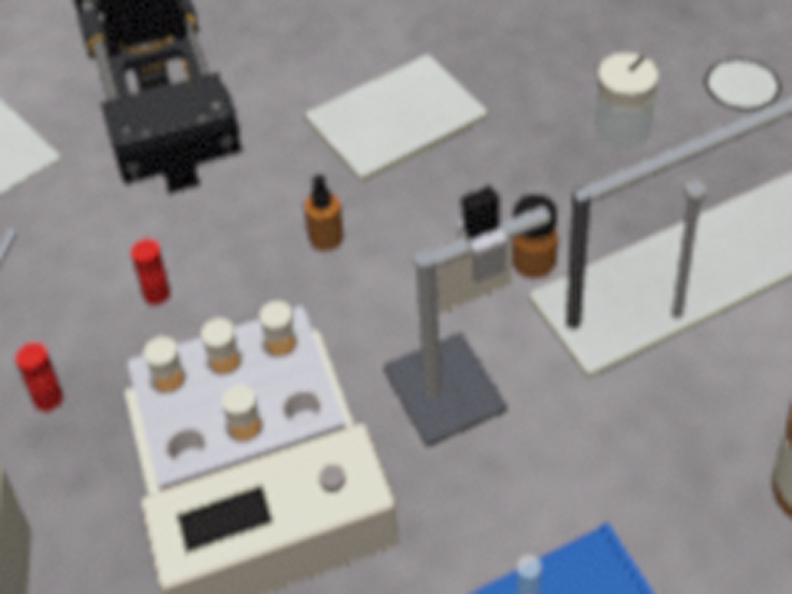

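View pics/b1_t.png

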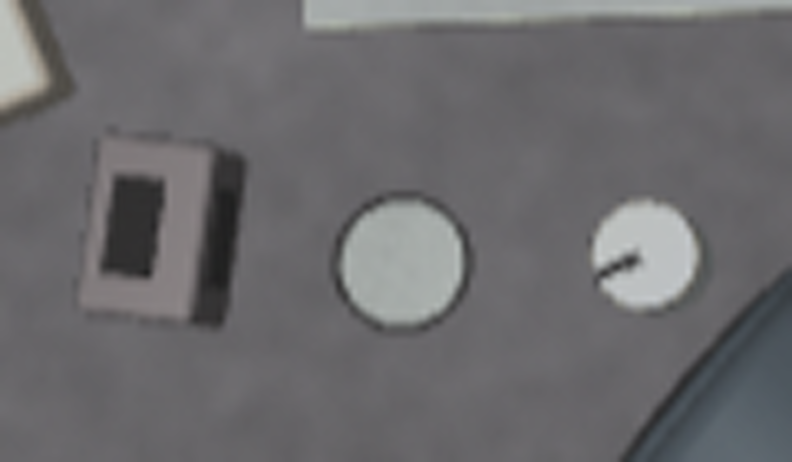

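View pics/b1_j.png

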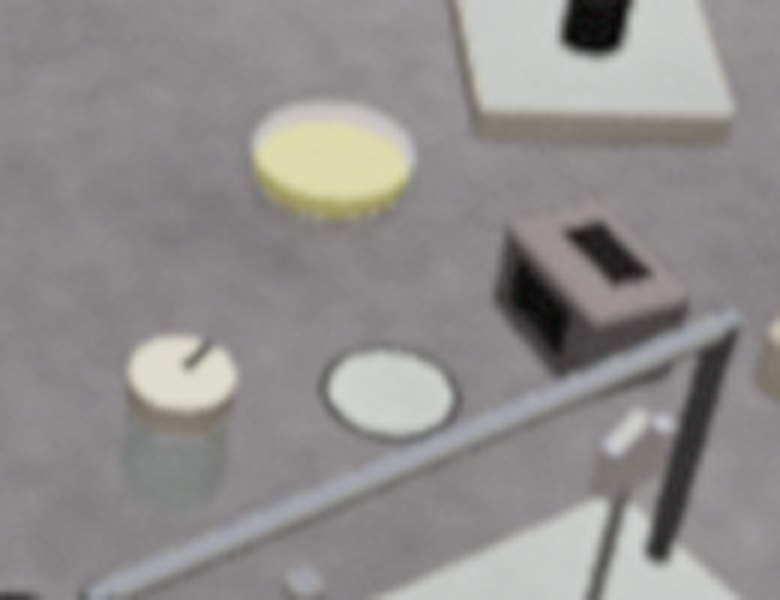

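```bash
python3 - <<'E'
from h import *
ct,cs=shot('top'),shot('scene')
t=lambda u,v:atz(ct,*(np.array([110,150])+(np.array([u,v])+.5)/6.6-.5),.06)
s=lambda u,v:atz(cs,*(np.array([270,130])+(np.array([u,v])+.5)/6-.5),.06)
def a(p,q): d=q-p; return round(np.degrees(np.arctan2(d[1],d[0])),1),round(np.linalg.norm(d),4)
A,B,C,D=t(80,308),t(103,136),t(213,148),t(190,320)
print(a(A,B),a(D,C),a(C,B),a(D,A),(C+D)/2,(A+B+C+D)/4)
A,B,C,D=s(600,205),s(690,298),s(598,325),s(510,225)
print(a(D,C),a(A,B),a(D,A),a(C,B),(C+D)/2,(A+B+C+D)/4)
A=np.mean([(A+B+C+D)/4],0)
ft=fit(ct,lambda p:rz(rect(-.045,.045,-.03,.03,.06),p[2],p[:2]),[.46,.4,-.09],[.004,.004,.03]);print(ft)
fs=fit(cs,lambda p:rz(rect(-.045,.045,-.03,.03,.06),p[2],p[:2]),[.46,.4,-.09],[.004,.004,.03]);print(fs)
overlay(ct,rz(rect(-.045,.045,-.03,.03,.06),ft[0][2],ft[0][:2]),'rt.png',(110,150,230,220),6.6)
overlay(cs,rz(rect(-.045,.045,-.03,.03,.06),fs[0][2],fs[0][:2]),'rs.png',(270,130,400,230),6)
E
```

```text
(np.float64(-6.8), np.float64(0.0856)) (np.float64(-7.0), np.float64(0.0855)) (np.float64(83.2), np.float64(0.0549)) (np.float64(83.3), np.float64(0.0547)) [0.46239574 0.37563913 0.06      ] [0.46561392 0.40286381 0.06      ]
(np.float64(-7.9), np.float64(0.0867)) (np.float64(-6.9), np.float64(0.0829)) (np.float64(80.1), np.float64(0.054)) (np.float64(84.0), np.float64(0.0554)) [0.46739951 0.37612839 0.06      ] [0.47118619 0.40319787 0.06      ]
(array([ 0.46596378,  0.38925574, -0.1517558 ]), np.float64(-21.292552836471664))
(array([ 0.4694713 ,  0.3950882 , -0.01336646]), np.float64(-26.0105235986597))
```

View pics/rt.png

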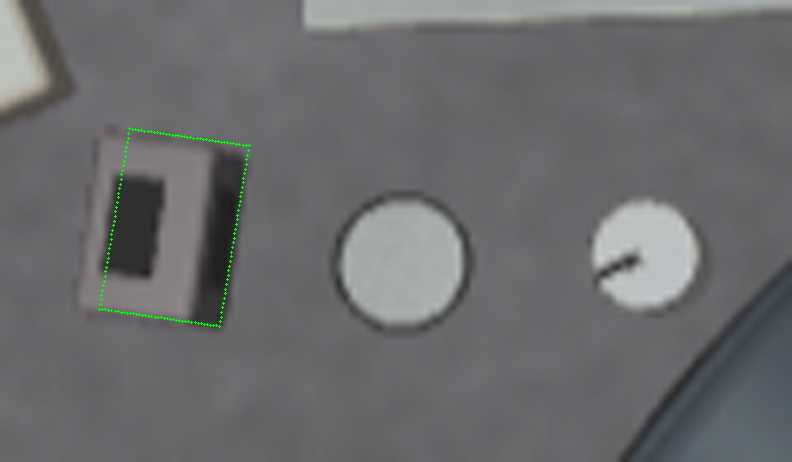

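View pics/rs.png

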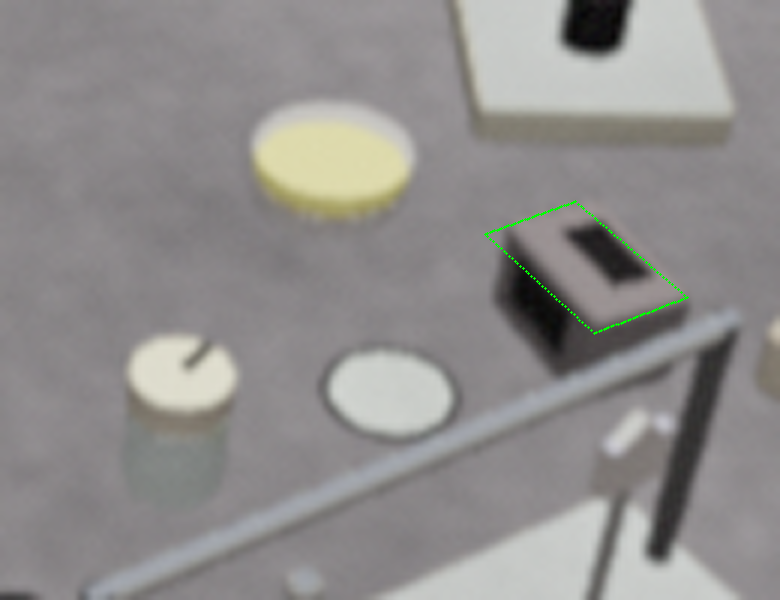

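```bash
cat > stripe.py <<'E'
from h import *
def stripe(c,ctr,z=.072):
    uv=projs(c,circ(ctr[0],ctr[1],z,.023)); m=np.zeros((384,512),np.uint8); cv2.fillPoly(m,[np.round(uv).astype(int)],1)
    g=c['pixels'].mean(2); ys,xs=np.where(m>0); w=np.clip(np.median(g[m>0])*.85-g[ys,xs],0,None)
    P=np.array([atz(c,x,y,z)[:2] for x,y in zip(xs,ys)]); cen=(P*w[:,None]).sum(0)/w.sum()
    d=P-cen; C=(d*w[:,None]).T@d; ev,V=np.linalg.eigh(C); ax=V[:,1]
    if ax@(cen-ctr)<0: ax=-ax
    return np.degrees(np.arctan2(*(cen-ctr)[::-1])),np.degrees(np.arctan2(ax[1],ax[0])),np.linalg.norm(cen-ctr)
E
python3 - <<'E'
from stripe import *
for n,i in(('top',[.4497,.1556]),('scene',[.4514,.1566])): print(n,stripe(shot(n),np.array(i)))
E
python3 plan.py 0.4503 0.1567 0.17 27
```

```text
top (np.float64(113.8578665622709), np.float64(112.61962369761733), np.float64(0.014069084284961293))
scene (np.float64(117.81289316216126), np.float64(117.24557947226762), np.float64(0.015372839539732645))
shift [409.2 -97.6  45.3] turn [ -0.   -0.1 -33. ] | now [ 0.5045 -0.2605  0.2145] t 34.9 q1 -0.67 q6 -0.57
world x,y,z per tool axis
 [[ 0.105  0.994 -0.   ]
 [ 0.994 -0.105  0.002]
 [ 0.002 -0.001 -1.   ]]
```

Call:
carry_out(series=[[409,-98,0,0,0,-33,1],[409,-98,0,0,0,-33,1],[409,-98,0,0,0,-33,1],[409,-98,0,0,0,-33,1],[409,-98,0,0,0,-33,1],[409,-98,45,0,0,-33,1],[409,-98,45,0,0,-33,1],[409,-98,45,0,0,-33,1]])

```text
time: 35.9
position: [0.4487, 0.1598, 0.1687]
tool_rot: [0.52, 0.854, -0.0, -0.002]
ft_force: [-0.3, -0.7, -0.6]
grip_width: 0.0869
```

Call:
carry_out(series=[[0,0,0,0,0,0,1],[0,0,0,0,0,0,1],[0,0,0,0,0,0,1]])

```text
time: 36.28
position: [0.4496, 0.1589, 0.1691]
tool_rot: [0.521, 0.854, 0.0, -0.002]
ft_force: [-0.7, 0.4, 0.6]
grip_width: 0.0871
```

```bash
python3 plan.py 0.4503 0.1567 0.025 27; python3 - <<'E'
from h import *
save(shot('scene'),'c1.png',(240,100,400,250),4)
E
```

```text
shift [-2.700e+00 -1.000e-01  1.441e+02] turn [-0.1 -0.2  0.2] | now [0.4496 0.1589 0.1691] t 36.27 q1 0.10 q6 -0.37
world x,y,z per tool axis
 [[-0.458  0.889 -0.003]
 [ 0.889  0.458  0.002]
 [ 0.003 -0.001 -1.   ]]
```

View pics/c1.png

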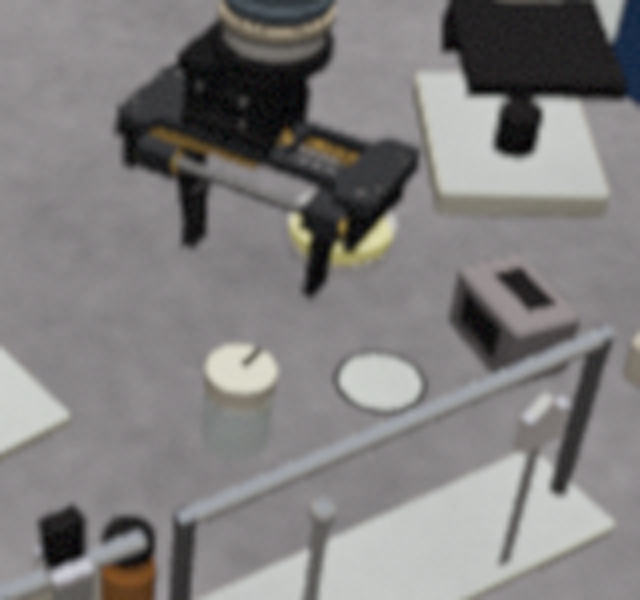

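Call:
carry_out(series=[[-2.7,0,60,0,0,0,1],[-2.7,0,110,0,0,0,1],[-2.7,0,144,0,0,0,1],[-2.7,0,144,0,0,0,1],[-2.7,0,144,0,0,0,1],[-2.7,0,144,0,0,0,0],[-2.7,0,144,0,0,0,0],[-2.7,0,144,0,0,0,0]], force=25)

```text
time: 37.33
position: [0.4507, 0.1569, 0.0259]
tool_rot: [0.521, 0.854, 0.001, -0.001]
ft_force: [0.9, 0.6, -0.7]
grip_width: 0.0648
```

Call:
carry_out(series=[[0,0,0,0,0,0,-0.2],[0,0,0,0,0,0,-0.2],[0,0,0,0,0,0,-0.2]])

```text
time: 37.7
position: [0.4503, 0.1569, 0.0262]
tool_rot: [0.521, 0.854, 0.0, -0.001]
ft_force: [-1.2, -1.7, 6.3]
grip_width: 0.0518
```

Gripped at 51.8 mm. Lift.

Call:
carry_out(series=[[0,0,0,0,0,0,-1],[0,0,-15,0,0,0,-1],[0,0,-40,0,0,0,-1],[0,0,-60,0,0,0,-1],[0,0,-60,0,0,0,-1],[0,0,-60,0,0,0,-1]])

```text
time: 38.45
position: [0.4502, 0.1567, 0.086]
tool_rot: [0.521, 0.854, 0.0, -0.001]
ft_force: [0.5, -0.1, -2.3]
grip_width: 0.0519
```

```bash
python3 plan.py 0.4511 0.2925 0.085 -5.4
```

```text
shift [120.3  63.    1.3] turn [-0.1 -0.1 32.7] | now [0.4502 0.1567 0.086 ] t 38.45 q1 0.10 q6 -0.38
world x,y,z per tool axis
 [[-0.458  0.889 -0.002]
 [ 0.889  0.458  0.002]
 [ 0.003 -0.001 -1.   ]]
```

Call:
carry_out(series=[[40,20,0,0,0,8,-1],[80,42,0,0,0,16,-1],[110,58,0,0,0,24,-1],[120,63,0,0,0,32.4,-1],[120,63,0,0,0,32.4,-1],[120,63,0,0,0,32.4,-1],[120,63,0,0,0,32.4,-1]])

```text
time: 39.33
position: [0.451, 0.2913, 0.0859]
tool_rot: [0.738, 0.675, -0.001, -0.002]
ft_force: [-0.8, -0.5, -2.0]
grip_width: 0.0521
```

```bash
python3 plan.py 0.4511 0.2925 0.0265 -5.2
```

```text
shift [ 1.1  0.2 59.4] turn [-0.2 -0.1  0.1] | now [0.451  0.2913 0.0859] t 39.33 q1 0.36 q6 0.45
world x,y,z per tool axis
 [[ 0.09   0.996 -0.003]
 [ 0.996 -0.09   0.002]
 [ 0.001 -0.003 -1.   ]]
```

Call:
carry_out(series=[[1,0,25,0,0,0,-1],[1,0,45,0,0,0,-1],[1,0,57,0,0,0,-1],[1,0,60,0,0,0,-1],[1,0,60,0,0,0,-1],[1,0,60,0,0,0,-1]])

```text
time: 40.08
position: [0.4514, 0.2925, 0.0264]
tool_rot: [0.738, 0.675, -0.0, -0.001]
ft_force: [0.1, 0.4, -2.8]
grip_width: 0.0519
```

Call:
carry_out(series=[[0,0,1,0,0,0,-1],[0,0,1,0,0,0,-1],[0,0,1,0,0,0,0.5],[0,0,1,0,0,0,0.8],[0,0,1,0,0,0,0.8],[0,0,-50,0,0,0,0.8],[0,0,-110,0,0,0,0.8],[0,0,-130,0,0,0,0.8]])

```text
time: 41.08
position: [0.4536, 0.2931, 0.1598]
tool_rot: [0.738, 0.675, 0.003, -0.0]
ft_force: [0.1, 0.3, -0.3]
grip_width: 0.0784
```

Call:
carry_out(series=[[-60,0,0,0,0,0,1],[-120,0,0,0,0,0,1],[-180,0,0,0,0,0,1],[-240,0,0,0,0,0,1],[-240,0,0,0,0,0,1]])

```text
time: 41.7
position: [0.4323, 0.0504, 0.1586]
tool_rot: [0.741, 0.672, 0.003, -0.0]
ft_force: [0.3, 1.2, 0.1]
grip_width: 0.0868
```

```bash
python3 - <<'E'
from stripe import *
print(robot.get_obs()['time'],robot.get_obs()['position'])
for n in('top','scene'):
    c=shot(n); i=fit(c,lambda p:circ(p[0],p[1],.072,.026),[.451,.292],[.004,.004])[0]; print(n,i.round(4),stripe(c,i))
    save(c,'d_%s.png'%n,(110,150,230,220) if n=='top' else (270,110,400,210),6)
E
```

```text
41.7 [0.43229418 0.05038736 0.15861828]
top [0.4512 0.292 ] (np.float64(79.7013357859174), np.float64(77.30305796158294), np.float64(0.013842030691019061))
scene [0.4531 0.2921] (np.float64(85.82056860341471), np.float64(91.55112376851332), np.float64(0.01573718201859501))
```

View pics/d_top.png

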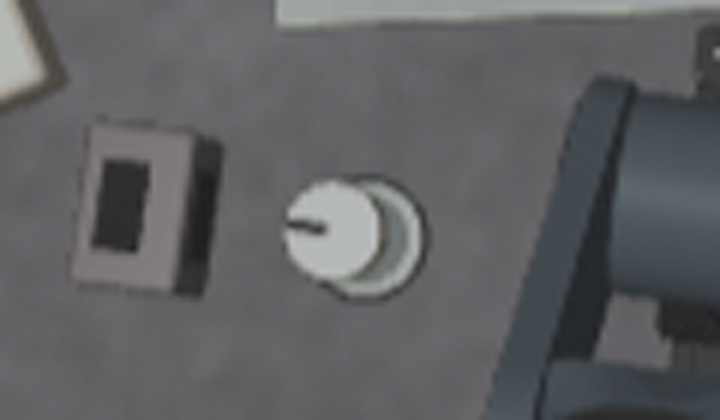

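View pics/d_scene.png

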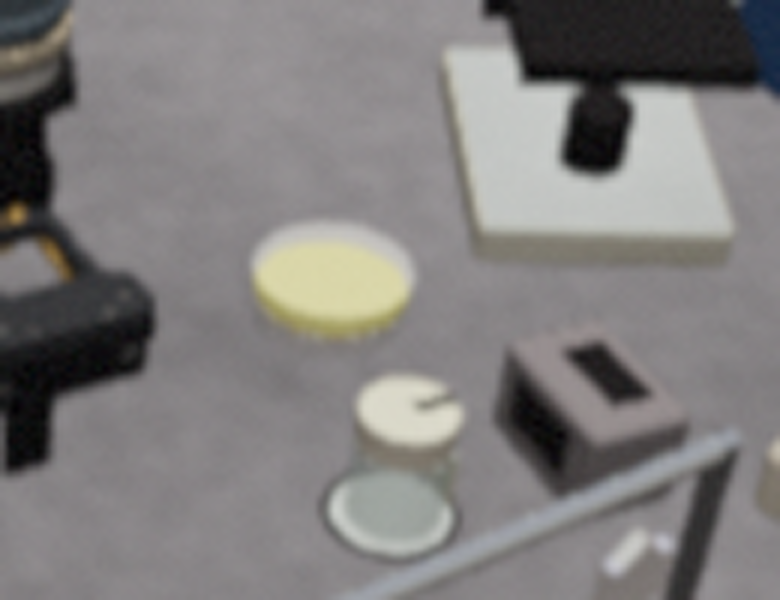

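```bash
cat > tag.py <<'E'
from h import *
def box(x0,x1,y0,y1,z0,z1):
    n=20; t=np.linspace(0,1,n); L=[rect(x0,x1,y0,y1,z0,n),rect(x0,x1,y0,y1,z1,n)]
    for x in(x0,x1):
        for y in(y0,y1): L.append(np.stack([0*t+x,0*t+y,z0+(z1-z0)*t],1))
    return np.vstack(L)
TAB=box(-.007,.007,-.012,.012,.012,.046); TOP=rect(-.007,.007,-.012,.012,.046)
PL=rect(-.06,.06,-.03,.03,0) # placeholder
def plate(x): 
    a=rect(-.076,-.016,-.03,.03,0); return np.stack([0*a[:,0]+x,a[:,1],a[:,0]],1)
def place(M,p,z=.16): M=M.copy(); M=rz(M,p[2],p[:2]); M[:,2]+=z; return M
E
python3 - <<'E'
from tag import *
ct,cs=shot('top'),shot('scene')
def bar(c,L0,L1,p,z=.16,r=.006,n=80):
    t=np.linspace(L0,L1,n); ctr=rz(np.stack([0*t,t,0*t+z],1),p[2],p[:2]); ax=np.array([-np.sin(p[2]),np.cos(p[2]),0])
    v=ctr-np.array(c['position']); s=np.cross(v,ax); s/=np.linalg.norm(s,axis=1)[:,None]
    return np.vstack([ctr+r*s,ctr-r*s])
for n,c,cr,s in(('t',ct,(255,105,315,155),12),('s',cs,(230,215,290,305),6)):
    # bar: free portions
    f=lambda q:np.vstack([bar(c,-.052,-.03,[.628+q[0],-.0744,q[1]]),bar(c,.015,.036,[.628+q[0],-.0744,q[1]])])
    p,v=fit(c,f,[0,-.01],[.003,.03]); print(n,'bar x',.628+p[0],'yaw',p[1],v)
    q,v=fit(c,lambda q:place(TOP,[q[0],q[1],-.012]),[.626,-.086],[.004,.003]); print('tab',q,v)
    q2,v=fit(c,lambda q:place(TAB,[q[0],q[1],-.012]),[.626,-.086],[.004,.003]); print('tabbox',q2,v)
    overlay(c,np.vstack([place(TAB,[*q2,-.012])]),'ov_tag%s.png'%n,cr,s)
E
```

```text
t bar x 0.6170716664622015 yaw -0.011653976487130095 -19.28736453644222
tab [ 0.62278619 -0.08559412] -40.7348165461637
tabbox [ 0.62738212 -0.08646701] -35.98513065905215
s bar x 0.626410669763088 yaw -0.04887560912792087 -38.36071753871783
tab [ 0.63100312 -0.08729578] -44.01531649439066
tabbox [ 0.6278132  -0.08516518] -43.38933808664017
```

View pics/ov_tagt.png

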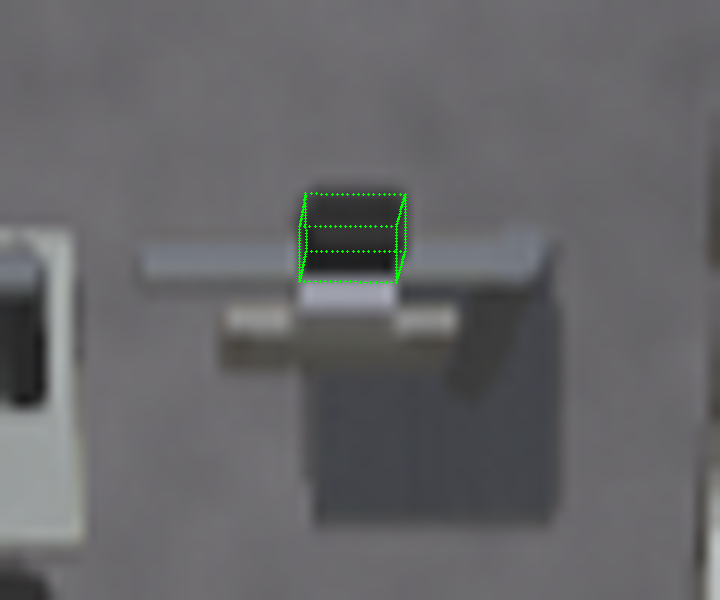

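View pics/ov_tags.png

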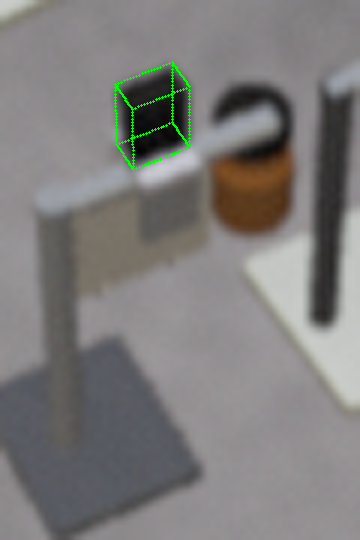

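```bash
python3 plan.py 0.628 -0.0852 0.27 89.3
```

```text
shift [-121.8  207.8 -111.3] turn [-0.1 -0.4 85.6] | now [0.4322 0.055  0.1586] t 41.9 q1 -0.13 q6 -0.05
world x,y,z per tool axis
 [[ 0.088  0.996  0.004]
 [ 0.996 -0.088  0.005]
 [ 0.005  0.004 -1.   ]]
```

Call:
carry_out(series=[[0,0,-60,0,0,10,0.3],[-10,20,-112,0,0,20,0.3],[-60,90,-112,0,0,30,0.3],[-100,150,-112,0,0,40,0.3],[-122,208,-112,0,0,50,0.3],[-122,208,-112,0,0,60,0.3],[-122,208,-112,0,0,70,0.3],[-122,208,-112,0,0,80,0.3]], force=30)

```text
time: 42.9
position: [0.6287, -0.083, 0.2697]
tool_rot: [0.999, 0.042, 0.001, -0.003]
ft_force: [0.8, 0.3, -0.4]
grip_width: 0.0568
```

Call:
carry_out(series=[[0,0,0,0,0,5.6,0.3],[0,0,0,0,0,5.6,0.3],[0,0,0,0,0,5.6,0.3]])

```text
time: 43.28
position: [0.6288, -0.0815, 0.2696]
tool_rot: [1.0, -0.005, 0.001, -0.003]
ft_force: [-0.3, -0.5, -0.1]
grip_width: 0.0569
```

```bash
python3 plan.py 0.628 -0.0852 0.178 89.3; python3 - <<'E'
from h import *
save(shot('scene'),'e1.png',(200,120,330,300),4)
save(shot('top'),'e1t.png',(200,80,330,180),5)
E
```

```text
shift [-1.   4.2 91.5] turn [-0.3 -0.1  0.1] | now [ 0.6288 -0.0815  0.2696] t 43.27 q1 -0.31 q6 1.27
world x,y,z per tool axis
 [[ 1.    -0.01   0.002]
 [-0.01  -1.     0.006]
 [ 0.002 -0.006 -1.   ]]
```

View pics/e1.png

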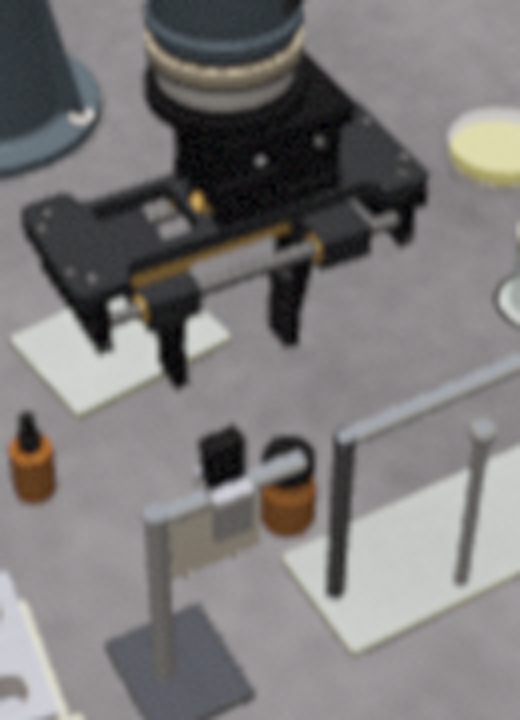

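View pics/e1t.png

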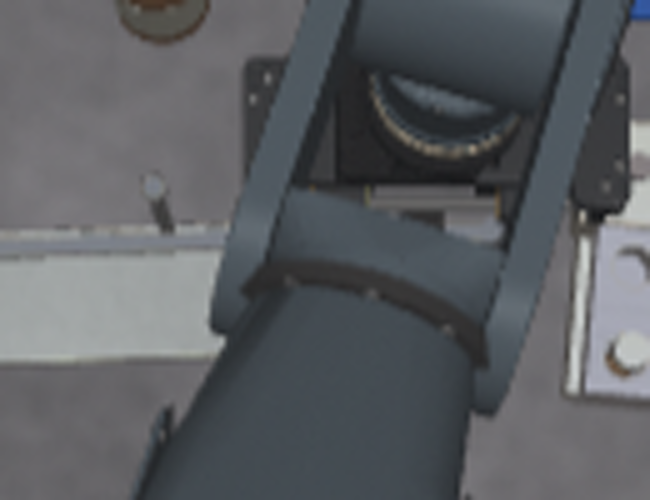

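Call:
carry_out(series=[[-1,4,40,-0.3,0,0,0.3],[-1,4,75,-0.3,0,0,0.3],[-1,4,91,-0.3,0,0,0.3],[-1,4,91,-0.3,0,0,0.3],[-1,4,91,-0.3,0,0,0.3]], force=6)

```text
time: 44.0
position: [0.6291, -0.0861, 0.1801]
tool_rot: [1.0, -0.006, 0.003, 0.0]
ft_force: [0.0, 0.6, -0.6]
grip_width: 0.0563
```

Call:
carry_out(series=[[0,0,0,0,0,0,-1],[0,0,0,0,0,0,-1],[0,0,0,0,0,0,-1],[0,0,0,0,0,0,-1]])

```text
time: 44.5
position: [0.6291, -0.0861, 0.1803]
tool_rot: [1.0, -0.006, 0.003, 0.0]
ft_force: [0.4, 1.4, 0.6]
grip_width: 0.0244
```

```bash
python3 plan.py 0.628 -0.0852 0.178 89.3; python3 - <<'E'
from h import *
save(shot('scene'),'e2.png',(200,150,330,300),4.5)
E
```

```text
shift [-1.2 -0.9  2.3] turn [ 0.  -0.3  0. ] | now [ 0.6291 -0.0861  0.1803] t 44.5 q1 -0.31 q6 1.27
world x,y,z per tool axis
 [[ 1.    -0.012  0.006]
 [-0.012 -1.    -0.001]
 [ 0.006  0.001 -1.   ]]
```

View pics/e2.png

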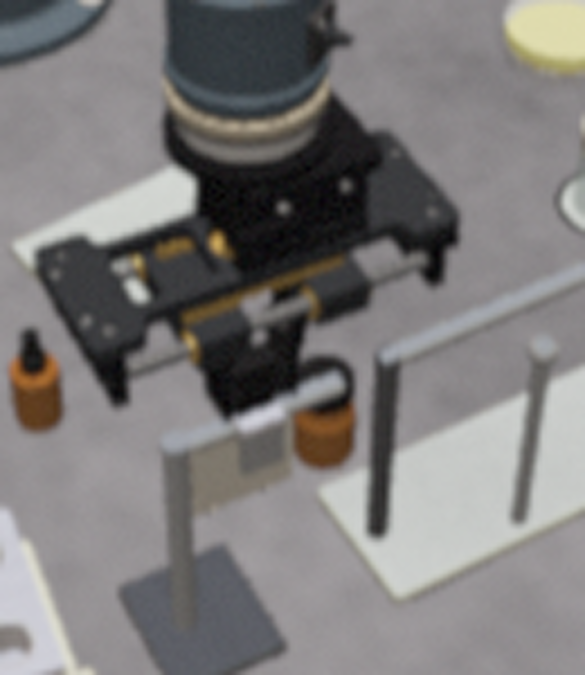

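Call:
carry_out(series=[[0,0,0,0,0,0,-1],[0,0,0,0,0,0,-1],[0,0,-20,0,0,0,-1],[0,0,-50,0,0,0,-1],[0,0,-85,0,0,0,-1],[0,0,-105,0,0,0,-1],[0,0,-105,0,0,0,-1],[0,0,-105,0,0,0,-1]], force=30)

```text
time: 45.55
position: [0.6278, -0.0858, 0.2839]
tool_rot: [1.0, -0.006, 0.002, -0.0]
ft_force: [0.3, 0.1, -1.4]
grip_width: 0.0236
```

```bash
python3 plan.py 0.6226 0.0754 0.28 91.3; python3 - <<'E'
from tag import *
ct,cs=shot('top'),shot('scene')
save(cs,'e3.png',(200,120,330,270),4.5)
save(ct,'e3t.png',(135,105,305,170),4.7)
# ball sphere fit
def sph(c,p,r=.008,z=.157):
    C=np.array([p[0],p[1],z]); v=C-np.array(c['position']); v/=np.linalg.norm(v); a=np.cross(v,[0,0,1]); a/=np.linalg.norm(a); b=np.cross(v,a); return C+r*(np.cos(T)[:,None]*a+np.sin(T)[:,None]*b)
for n,c in(('t',ct),('s',cs)): print(n,fit(c,lambda p:sph(c,p),[.657,.0757],[.003,.003]))
E
```

```text
shift [  -7.1 -161.1    3.9] turn [-0.  -0.2 -2. ] | now [ 0.6278 -0.0858  0.2839] t 45.55 q1 -0.31 q6 1.27
world x,y,z per tool axis
 [[ 1.    -0.012  0.003]
 [-0.012 -1.     0.   ]
 [ 0.003 -0.    -1.   ]]
t (array([0.64004777, 0.0677864 ]), np.float64(-29.47067187113012))
s (array([0.69603612, 0.04313249]), np.float64(-38.65593504259376))
```

View pics/e3.png

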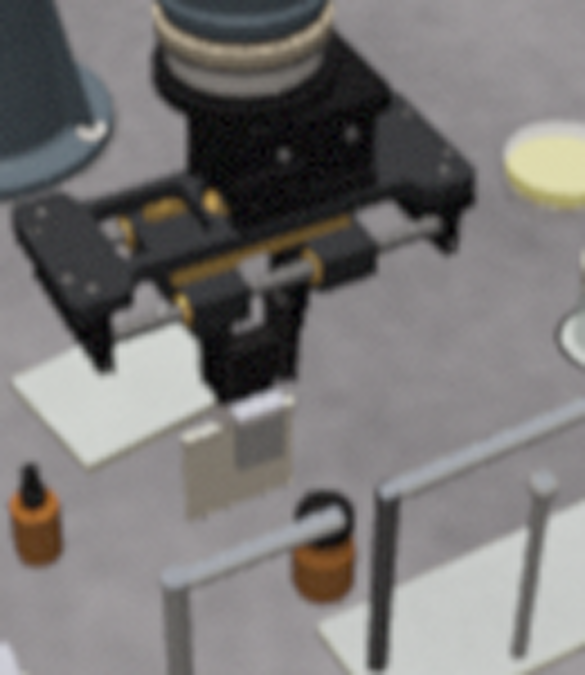

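Call:
carry_out(series=[[-2,-40,0,0,0,-1,-1],[-4,-85,0,0,0,-2,-1],[-6,-130,0,0,0,-2,-1],[-7,-155,0,0,0,-2,-1],[-7,-161,0,0,0,-2,-1],[-7,-161,0,0,0,-2,-1],[-7,-161,0,0,0,-2,-1]])

```text
time: 46.52
position: [0.6227, 0.074, 0.2832]
tool_rot: [1.0, 0.011, 0.001, 0.0]
ft_force: [0.7, -0.6, -0.6]
grip_width: 0.024
```

```bash
python3 plan.py 0.6226 0.0754 0.25 91.3; python3 - <<'E'
from tag import *
ct,cs=shot('top'),shot('scene')
save(cs,'e4.png',(240,120,390,270),4.5)
E
```

```text
shift [-0.1 -1.4 33.2] turn [ 0.  -0.1 -0.1] | now [0.6227 0.074  0.2832] t 46.52 q1 -0.06 q6 1.49
world x,y,z per tool axis
 [[ 1.     0.022  0.002]
 [ 0.022 -1.    -0.   ]
 [ 0.002  0.    -1.   ]]
```

View pics/e4.png

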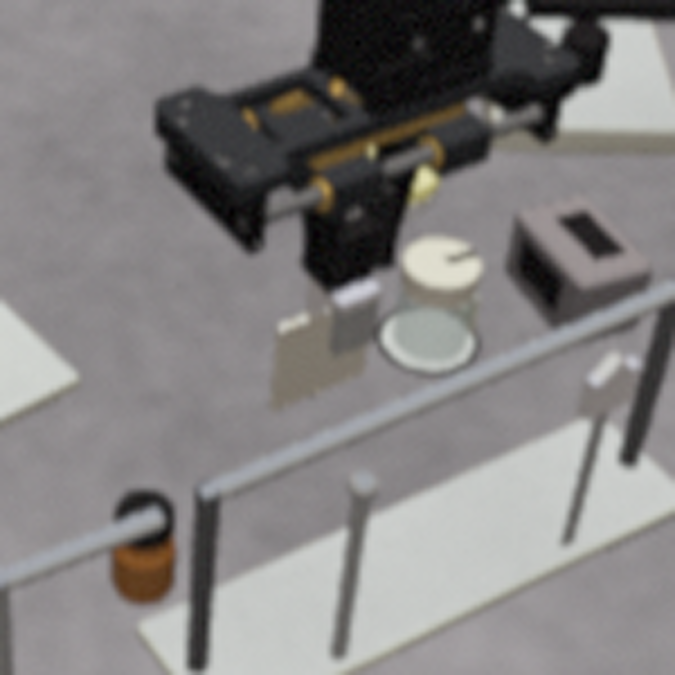

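Call:
carry_out(series=[[0,-1.4,30,0,0,0,-1],[0,-1.4,55,0,0,0,-1],[0,-1.4,68,0,0,0,-1],[0,-1.4,68,0,0,0,-1],[0,-1.4,68,0,0,0,-1]])

```text
time: 47.25
position: [0.6237, 0.0752, 0.2165]
tool_rot: [1.0, 0.011, 0.002, 0.0]
ft_force: [-0.1, -0.3, -0.2]
grip_width: 0.0233
```

```bash
python3 plan.py 0.6226 0.0754 0.18 91.3; python3 - <<'E'
from tag import *
ct,cs=shot('top'),shot('scene')
save(cs,'e5.png',(270,160,370,260),6.5)
E
```

```text
shift [-1.3 -0.3 36.5] turn [ 0.  -0.3 -0.1] | now [0.6237 0.0752 0.2165] t 47.25 q1 -0.06 q6 1.49
world x,y,z per tool axis
 [[ 1.     0.021  0.004]
 [ 0.021 -1.    -0.   ]
 [ 0.004  0.    -1.   ]]
```

View pics/e5.png

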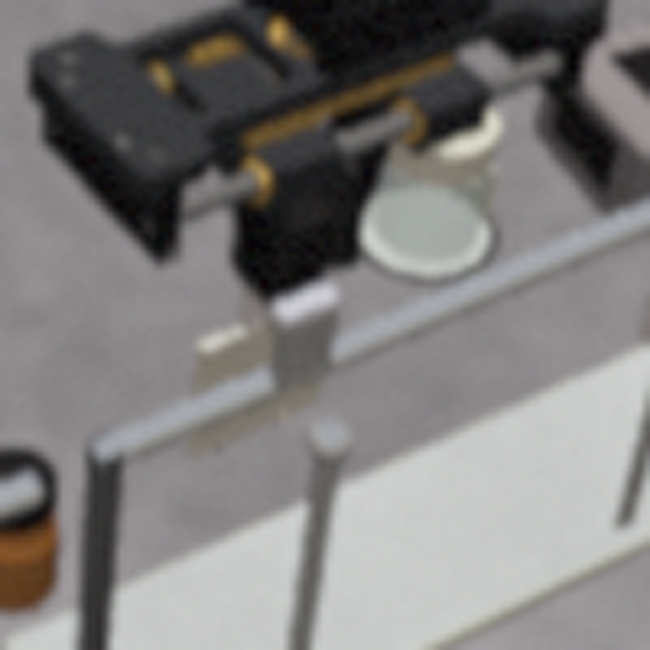

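Call:
carry_out(series=[[-1.3,0,5,0,-0.3,0,-1],[-1.3,0,12,0,-0.3,0,-1],[-1.3,0,18,0,-0.3,0,-1],[-1.3,0,18,0,-0.3,0,-1]])

```text
time: 47.85
position: [0.6224, 0.0753, 0.1979]
tool_rot: [1.0, 0.011, -0.001, 0.0]
ft_force: [0.5, 1.0, -0.3]
grip_width: 0.0239
```

Call:
carry_out(series=[[0,0,6,0,0,0,-1],[0,0,12,0,0,0,-1],[0,0,16,0,0,0,-1],[0,0,17,0,0,0,-1],[0,0,17,0,0,0,-1]])

```text
time: 48.48
position: [0.6223, 0.0753, 0.1808]
tool_rot: [1.0, 0.011, -0.001, 0.0]
ft_force: [-0.0, 0.2, 0.1]
grip_width: 0.0236
```

```bash
python3 plan.py 0.6226 0.0754 0.18 91.3; python3 - <<'E'
from tag import *
ct,cs=shot('top'),shot('scene')
save(cs,'e6.png',(270,160,370,260),6.5)
E
```

```text
shift [ 0.3 -0.1  0.8] turn [ 0.   0.1 -0.1] | now [0.6223 0.0753 0.1808] t 48.48 q1 -0.06 q6 1.49
world x,y,z per tool axis
 [[ 1.     0.021 -0.002]
 [ 0.021 -1.    -0.   ]
 [-0.002  0.    -1.   ]]
```

View pics/e6.png

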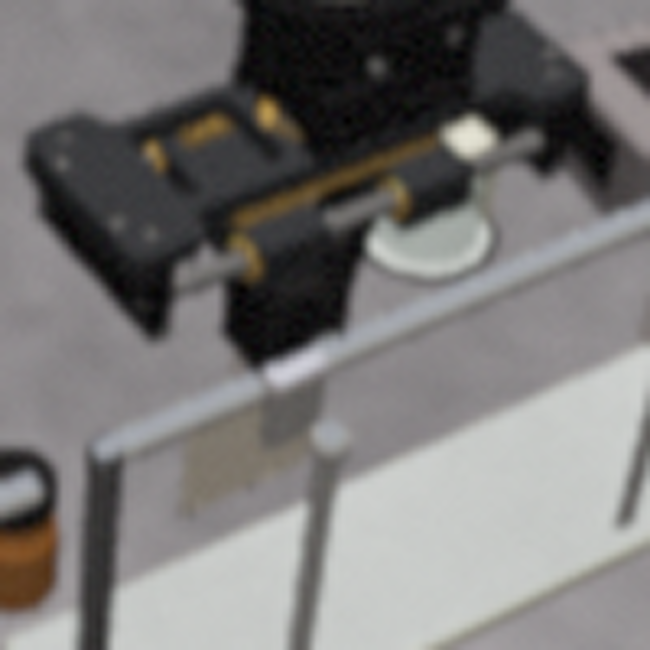

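Call:
carry_out(series=[[0.1,0,0.8,0,0,0,-1],[0.1,0,1,0,0,0,-1],[0.1,0,1,0,0,0,-1]])

```text
time: 48.95
position: [0.6224, 0.0753, 0.1803]
tool_rot: [1.0, 0.011, -0.001, 0.0]
ft_force: [0.1, -0.5, 2.2]
grip_width: 0.0238
```

Call:
carry_out(series=[[0,-6,0,0,0,0,-1],[0,-18,0,0,0,0,-1],[0,-32,0,0,0,0,-1],[0,-48,0,0,0,0,-1],[0,-64,0,0,0,0,-1],[0,-78,0,0,0,0,-1],[0,-85,0,0,0,0,-1],[0,-85,0,0,0,0,-1]])

```text
time: 49.95
position: [0.6204, 0.1615, 0.1803]
tool_rot: [1.0, 0.011, -0.001, -0.001]
ft_force: [-0.8, 0.7, 2.1]
grip_width: 0.0237
```

Call:
carry_out(series=[[0,-8,0,0,0,0,-1],[0,-22,0,0,0,0,-1],[0,-38,0,0,0,0,-1],[0,-54,0,0,0,0,-1],[0,-68,0,0,0,0,-1],[0,-80,0,0,0,0,-1],[0,-83.5,0,0,0,0,-1],[0,-83.5,0,0,0,0,-1]])

```text
time: 50.95
position: [0.6185, 0.2456, 0.1804]
tool_rot: [1.0, 0.011, -0.001, -0.001]
ft_force: [0.3, -0.5, 0.3]
grip_width: 0.0238
```

```bash
python3 plan.py 0.6188 0.2453 0.18 91.3; python3 - <<'E'
from tag import *
ct,cs=shot('top'),shot('scene')
save(cs,'f1.png',(310,120,410,220),6.5); save(ct,'f1t.png',(130,90,230,160),7)
E
```

```text
shift [0.3 0.4 0.4] turn [-0.1  0.1 -0. ] | now [0.6185 0.2456 0.1804] t 50.95 q1 0.21 q6 1.76
world x,y,z per tool axis
 [[ 1.     0.022 -0.001]
 [ 0.022 -1.     0.002]
 [-0.001 -0.002 -1.   ]]
```

View pics/f1.png

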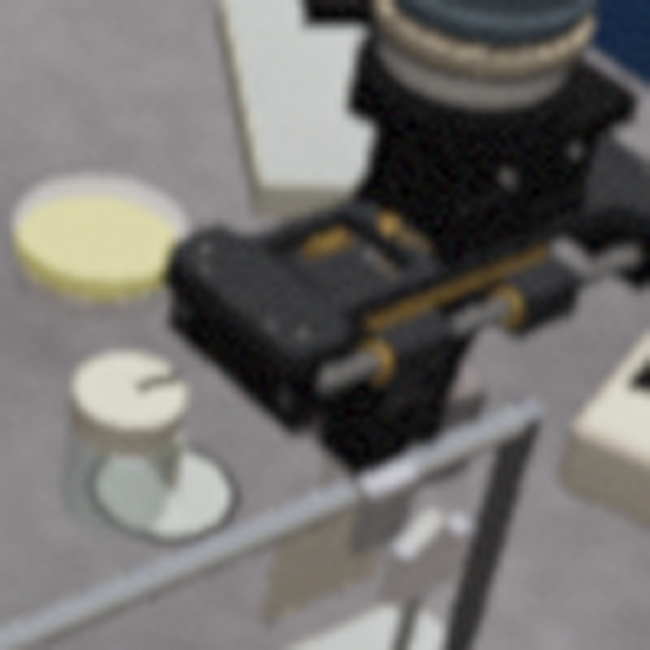

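View pics/f1t.png

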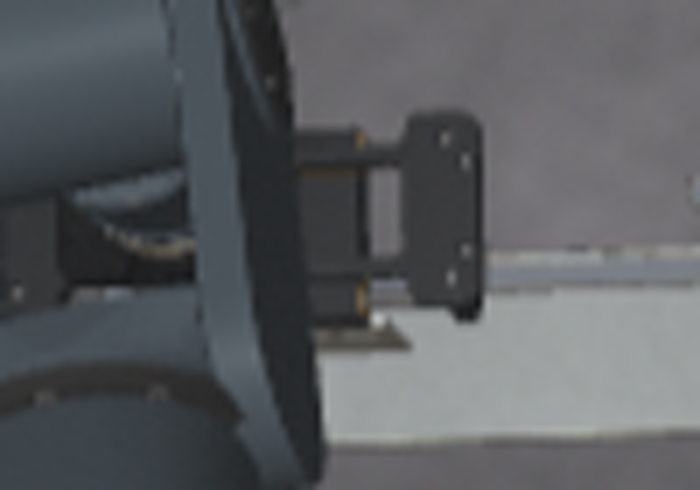

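Call:
carry_out(series=[[0,0,0,0,0,0,0.0],[0,0,0,0,0,0,0.3],[0,0,0,0,0,0,0.3],[0,0,-40,0,0,0,0.3],[0,0,-90,0,0,0,0.3],[-30,60,-90,0,0,0,0.3],[-90,120,-90,0,0,0,0.3],[-150,180,-90,0,0,0,0.3]])

```text
time: 52.05
position: [0.5053, 0.0958, 0.2704]
tool_rot: [1.0, 0.011, -0.0, -0.001]
ft_force: [-0.2, -1.7, 0.7]
grip_width: 0.0565
```

Call:
carry_out(series=[[-20,60,0,0,0,0,1],[-40,90,0,0,0,0,1],[-40,90,0,0,0,0,1]])

```text
time: 52.42
position: [0.466, 0.0032, 0.2706]
tool_rot: [1.0, 0.009, -0.0, -0.0]
ft_force: [0.2, 0.5, -0.1]
grip_width: 0.079
```

```bash
cat > jl.py <<'E'
from stripe import *
import sys
tag=sys.argv[1]
print(robot.get_obs()['time'],robot.get_obs()['position'])
for n in('top','scene'):
    c=shot(n); i0=[float(sys.argv[2]),float(sys.argv[3])]
    i=fit(c,lambda p:circ(p[0],p[1],.072,.026),i0,[.008,.008])[0]; print(n,i.round(4),stripe(c,i))
    save(c,tag+'_%s.png'%n,(110,90,250,210) if n=='top' else (250,110,410,230),5)
E
python3 jl.py g1 .45 .26
```

```text
52.425 [0.46603758 0.00315604 0.27059418]
top [0.4457 0.265 ] (np.float64(80.6881989118468), np.float64(80.5255068933257), np.float64(0.014251607012534041))
scene [0.4472 0.2659] (np.float64(84.5926722973205), np.float64(83.69569999646819), np.float64(0.017513331379248986))
```

View pics/g1_top.png

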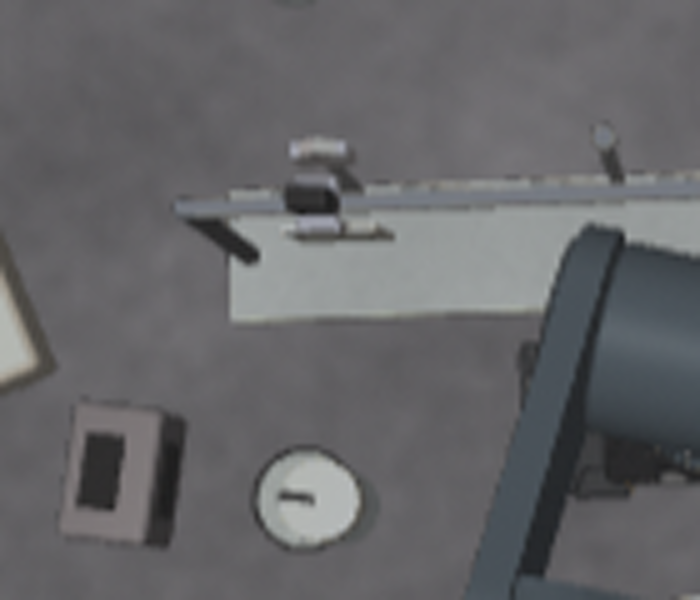

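View pics/g1_scene.png

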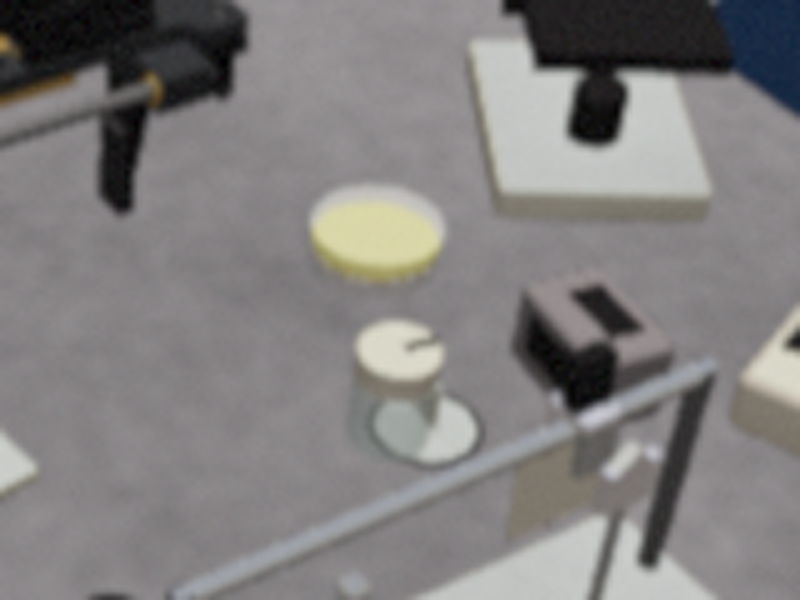

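```bash
python3 - <<'E'
from tag import *
ct,cs=shot('top'),shot('scene')
P=[.6180,.2440,.023]
roof=rect(-.012,.012,-.012,.012,.009); back=plate(.012);back=back[0:0]
M=np.vstack([TAB,roof,plate(-.016)])
overlay(ct,place(M,P),'ovt.png',(150,100,230,160),10); overlay(cs,place(M,P),'ovs.png',(340,160,410,230),10)
E
```

```text
(no output)
```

View pics/ovt.png

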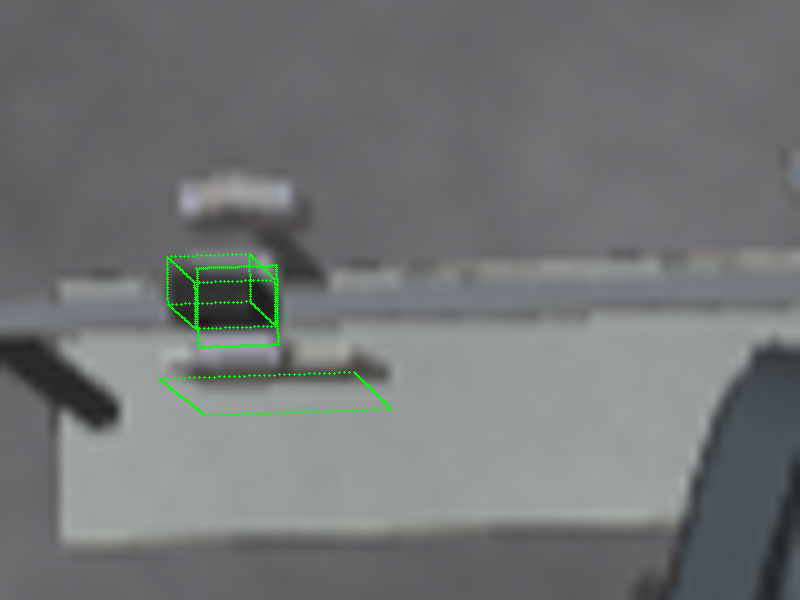

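View pics/ovs.png

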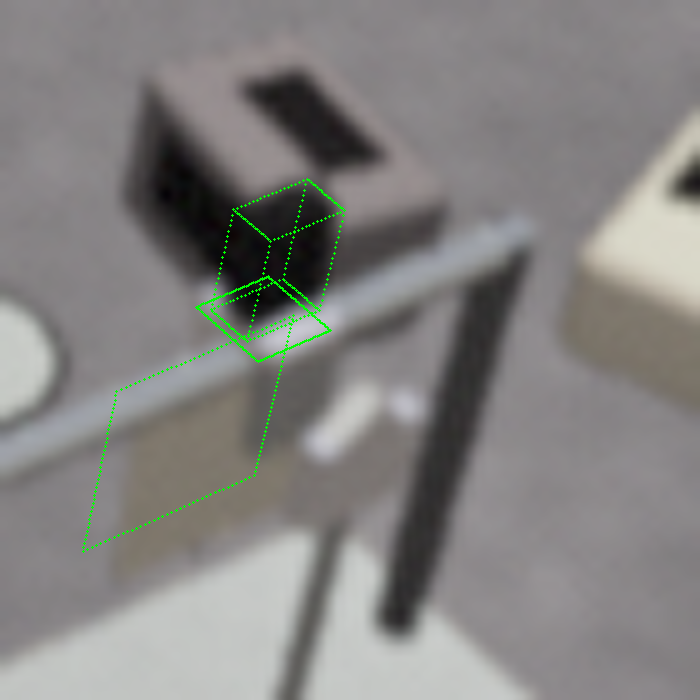

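```bash
python3 plan.py 0.4461 0.2660 0.17 91.3
```

```text
shift [ -15.9 -260.7  100.8] turn [-0.1 -0.   0. ] | now [0.4679 0.0056 0.2705] t 52.62 q1 -0.23 q6 1.32
world x,y,z per tool axis
 [[ 1.     0.023  0.   ]
 [ 0.023 -1.     0.001]
 [ 0.    -0.001 -1.   ]]
```

Call:
carry_out(series=[[-16,-261,101,0,0,0,1],[-16,-261,101,0,0,0,1],[-16,-261,101,0,0,0,1],[-16,-261,101,0,0,0,1],[-16,-261,101,0,0,0,1],[-16,-261,101,0,0,0,1],[-16,-261,101,0,0,0,1]])

```text
time: 53.5
position: [0.4461, 0.2666, 0.1698]
tool_rot: [1.0, 0.012, 0.0, -0.0]
ft_force: [0.3, 0.0, 0.2]
grip_width: 0.0868
```

```bash
python3 plan.py 0.4461 0.2660 0.0255 91.3; python3 - <<'E'
from h import *
save(shot('scene'),'g2.png',(250,80,410,230),5)
E
```

```text
shift [-1.000e-01  8.000e-01  1.443e+02] turn [-0.1 -0.   0.1] | now [0.4461 0.2666 0.1698] t 53.5 q1 0.32 q6 1.87
world x,y,z per tool axis
 [[ 1.     0.024  0.   ]
 [ 0.024 -1.     0.001]
 [ 0.    -0.001 -1.   ]]
```

View pics/g2.png

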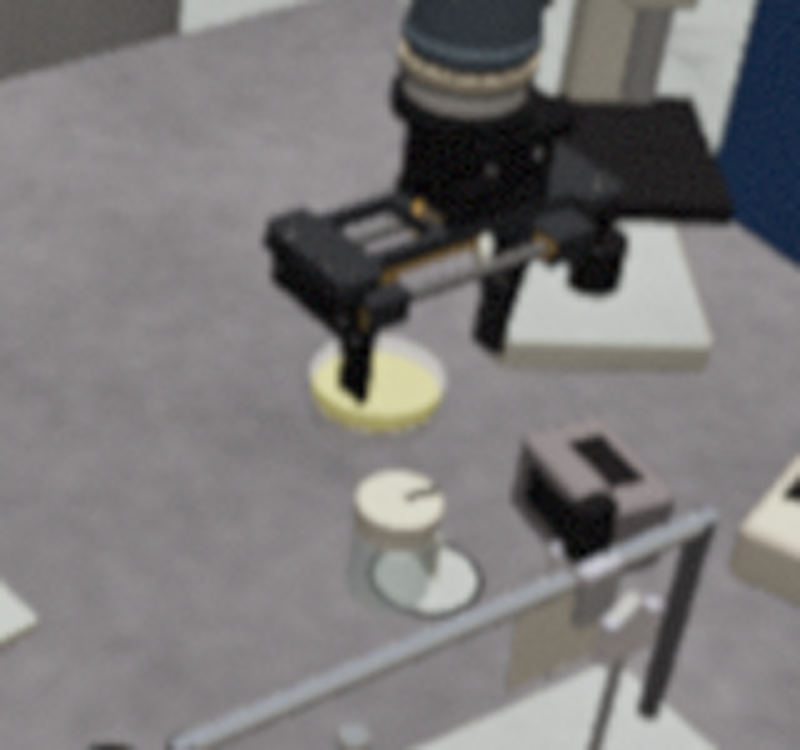

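Call:
carry_out(series=[[0,0.8,60,0,0,0,1],[0,0.8,110,0,0,0,1],[0,0.8,144,0,0,0,1],[0,0.8,144,0,0,0,1],[0,0.8,144,0,0,0,1],[0,0.8,144,0,0,0,0],[0,0.8,144,0,0,0,0],[0,0.8,144,0,0,0,0]], force=25)

```text
time: 54.55
position: [0.4469, 0.2657, 0.0269]
tool_rot: [1.0, 0.012, 0.001, -0.001]
ft_force: [0.7, 0.2, 0.0]
grip_width: 0.0648
```

Call:
carry_out(series=[[0,0,0,0,0,0,-0.3],[0,0,0,0,0,0,-0.3],[0,0,0,0,0,0,-0.3],[0,0,0,0,0,0,-1],[0,0,-15,0,0,0,-1],[0,0,-25,0,0,0,-1],[0,0,-25,0,0,0,-1]])

```text
time: 55.42
position: [0.4475, 0.2658, 0.0529]
tool_rot: [1.0, 0.012, 0.002, -0.001]
ft_force: [-0.0, 0.2, -1.5]
grip_width: 0.0517
```

```bash
python3 plan.py 0.4513 0.2925 0.05 91.3
```

```text
shift [  4.4 -26.6   3. ] turn [-0.1 -0.3  0. ] | now [0.4475 0.2658 0.0529] t 55.42 q1 0.32 q6 1.87
world x,y,z per tool axis
 [[ 1.     0.023  0.004]
 [ 0.023 -1.     0.002]
 [ 0.004 -0.002 -1.   ]]
```

Call:
carry_out(series=[[2,-10,0,0,0,0,-1],[4,-20,0,0,0,0,-1],[5,-26.6,0,0,0,0,-1],[5,-26.6,0,0,0,0,-1],[5,-26.6,15,0,0,0,-1],[5,-26.6,24,0,0,0,-1],[5,-26.6,26.5,0,0,0,-1],[5,-26.6,26.5,0,0,0,-1]])

```text
time: 56.42
position: [0.4513, 0.2922, 0.0268]
tool_rot: [1.0, 0.011, 0.001, -0.001]
ft_force: [-2.4, -0.6, 6.8]
grip_width: 0.0517
```

Call:
carry_out(series=[[0,0,0.5,0,0,0,-1],[0,0,0.5,0,0,0,0.5],[0,0,0.5,0,0,0,0.8],[0,0,0.5,0,0,0,0.8],[0,0,0.5,0,0,0,0.8],[0,0,-50,0,0,0,0.8],[0,0,-110,0,0,0,0.8],[0,0,-150,0,0,0,0.8]])

```text
time: 57.42
position: [0.4515, 0.2922, 0.1793]
tool_rot: [1.0, 0.011, 0.003, -0.001]
ft_force: [0.7, -0.5, -0.5]
grip_width: 0.0783
```

Call:
carry_out(series=[[0,60,0,0,0,0,0.8],[0,120,0,0,0,0,0.8],[0,180,0,0,0,0,0.8],[0,240,0,0,0,0,0.8],[0,270,0,0,0,0,0.8],[0,270,0,0,0,0,0.8]])

```text
time: 58.18
position: [0.4579, 0.0204, 0.1786]
tool_rot: [1.0, 0.009, 0.003, -0.001]
ft_force: [0.6, 0.4, -0.5]
grip_width: 0.0781
```

```bash
python3 jl.py g3 .451 .292
```

```text
58.175 [0.45792289 0.02035694 0.17856483]
top [0.4497 0.2914] (np.float64(81.59222387979213), np.float64(67.59799283008377), np.float64(0.013325727391519616))
scene [0.4519 0.2921] (np.float64(86.27947779979249), np.float64(86.46277005690936), np.float64(0.016484180433690907))
```

View pics/g3_top.png

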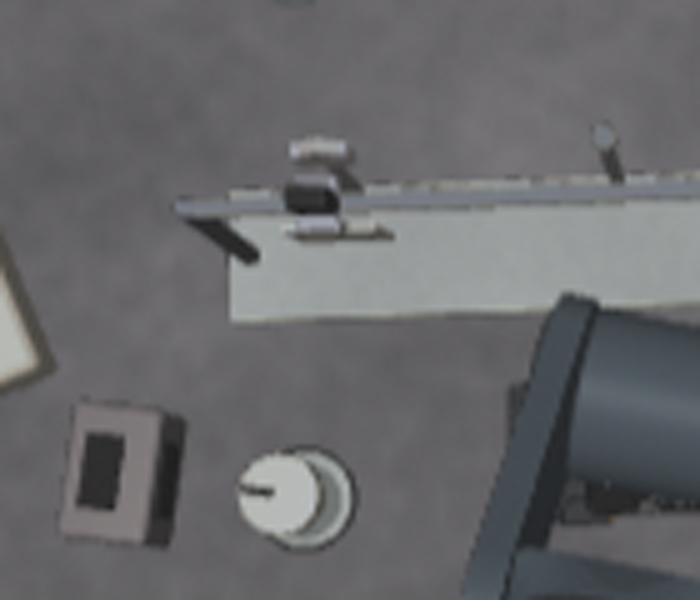

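View pics/g3_scene.png

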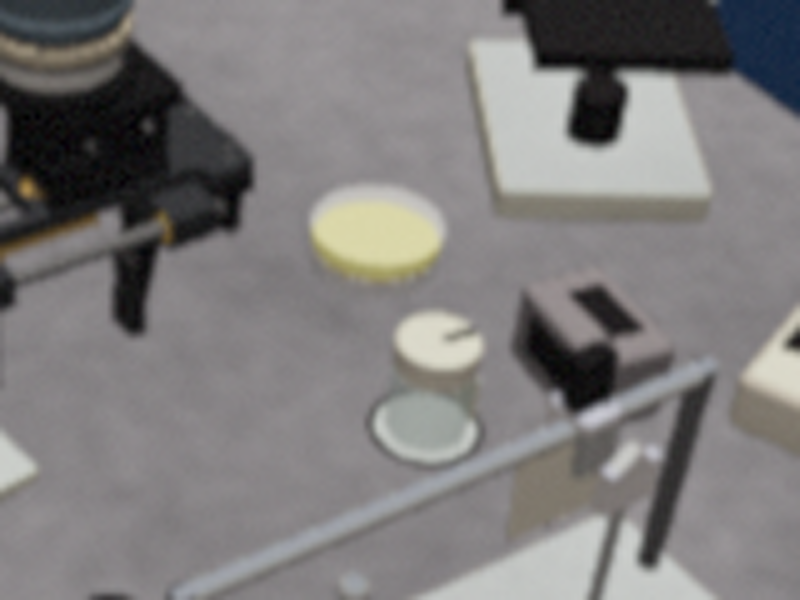

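```bash
python3 plan.py 0.6185 0.2456 0.27 91.3
```

```text
shift [ 166.4 -219.8  -90.1] turn [-0.2 -0.3 -0. ] | now [0.4574 0.0225 0.1785] t 58.27 q1 -0.20 q6 1.35
world x,y,z per tool axis
 [[ 1.     0.022  0.005]
 [ 0.022 -1.     0.003]
 [ 0.005 -0.003 -1.   ]]
```

Call:
carry_out(series=[[0,0,-60,0,0,0,0.3],[10,-20,-90,0,0,0,0.3],[50,-66,-90,0,0,0,0.3],[90,-112,-90,0,0,0,0.3],[130,-160,-90,0,0,0,0.3],[166,-205,-90,0,0,0,0.3],[166,-220,-90,0,0,0,0.3],[166,-220,-90,0,0,0,0.3]], force=6)

```text
time: 59.28
position: [0.6162, 0.2479, 0.269]
tool_rot: [1.0, 0.013, 0.001, -0.001]
ft_force: [-0.3, -0.1, 0.5]
grip_width: 0.0563
```

Call:
carry_out(series=[[0,0,0,-0.2,-0.3,0,0.3],[0,0,0,-0.2,-0.3,0,0.3]])

```text
time: 59.52
position: [0.6155, 0.2469, 0.2693]
tool_rot: [1.0, 0.012, -0.002, 0.001]
ft_force: [0.2, -0.0, 0.8]
grip_width: 0.0565
```

```bash
python3 plan.py 0.6185 0.2456 0.1805 91.3
```

```text
shift [ 3.3  1.3 88.8] turn [0.1 0.2 0.1] | now [0.6155 0.2469 0.2693] t 59.52 q1 0.21 q6 1.76
world x,y,z per tool axis
 [[ 1.     0.025 -0.004]
 [ 0.025 -1.    -0.001]
 [-0.004  0.001 -1.   ]]
```

Call:
carry_out(series=[[3.3,1.3,40,0,0.2,0,0.3],[3.3,1.3,75,0,0.2,0,0.3],[3.3,1.3,89,0,0.2,0,0.3],[3.3,1.3,89,0,0.2,0,0.3],[3.3,1.3,89,0,0.2,0,-1],[3.3,1.3,89,0,0.2,0,-1],[3.3,1.3,89,0,0.2,0,-1],[3.3,1.3,89,0,0.2,0,-1]])

```text
time: 60.52
position: [0.6186, 0.2457, 0.1807]
tool_rot: [1.0, 0.013, 0.0, 0.001]
ft_force: [0.3, -1.1, -0.3]
grip_width: 0.0246
```

Call:
carry_out(series=[[0,0,0,0,0,0,-1],[0,0,0,0,0,0,-1]], force=30)

```text
time: 60.78
position: [0.6186, 0.2457, 0.1808]
tool_rot: [1.0, 0.013, 0.0, 0.001]
ft_force: [-0.3, 0.2, 1.0]
grip_width: 0.0238
```

```bash
python3 plan.py 0.6224 0.0754 0.1803 91.3
```

```text
shift [ -0.5 170.4   0.7] turn [ 0.1 -0.   0.1] | now [0.6186 0.2457 0.1808] t 60.77 q1 0.21 q6 1.76
world x,y,z per tool axis
 [[ 1.     0.025  0.001]
 [ 0.025 -1.    -0.001]
 [ 0.001  0.001 -1.   ]]
```

Call:
carry_out(series=[[0,8,0.3,0,0,0,-1],[0,25,0.3,0,0,0,-1],[-0.2,45,0.3,0,0,0,-1],[-0.3,68,0.3,0,0,0,-1],[-0.3,92,0.3,0,0,0,-1],[-0.4,116,0.4,0,0,0,-1],[-0.5,138,0.5,0,0,0,-1],[-0.5,156,0.5,0,0,0,-1]])

```text
time: 61.78
position: [0.622, 0.0879, 0.1806]
tool_rot: [1.0, 0.012, 0.0, 0.001]
ft_force: [-0.2, 2.3, 2.1]
grip_width: 0.024
```

Call:
carry_out(series=[[0,8,0,0,0,0,-1],[0,12,0,0,0,0,-1],[0,12,0,0,0,0,-1],[0,12,0,0,0,0,-1]])

```text
time: 62.28
position: [0.6223, 0.0756, 0.1806]
tool_rot: [1.0, 0.013, 0.0, 0.001]
ft_force: [-0.7, -1.3, 1.8]
grip_width: 0.0236
```

```bash
python3 plan.py 0.6224 0.0754 0.1803 91.3; python3 - <<'E'
from tag import *
ct,cs=shot('top'),shot('scene')
save(cs,'h1.png',(260,110,400,250),5)
E
```

```text
shift [0.1 0.2 0.3] turn [ 0.2 -0.   0.1] | now [0.6223 0.0756 0.1806] t 62.27 q1 -0.06 q6 1.49
world x,y,z per tool axis
 [[ 1.     0.025  0.001]
 [ 0.025 -1.    -0.003]
 [ 0.001  0.003 -1.   ]]
```

View pics/h1.png

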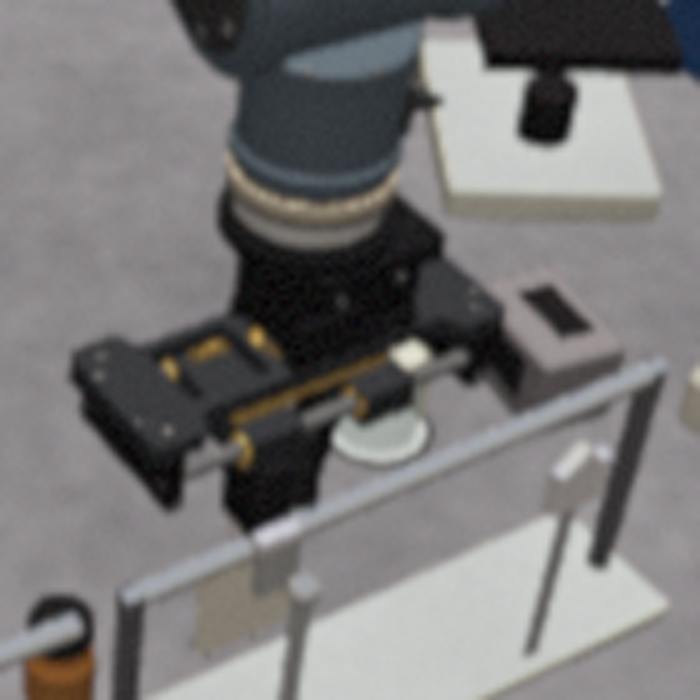

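Jar still on its spot, tag on the bar at the pin. Slide forward again.

Call:
carry_out(series=[[0,-6,0,0,0,0,-1],[0,-20,0,0,0,0,-1],[0,-38,0,0,0,0,-1],[0,-58,0,0,0,0,-1],[0,-78,0,0,0,0,-1],[0,-98,0,0,0,0,-1],[0,-116,0,0,0,0,-1],[0,-130,0,0,0,0,-1]])

```text
time: 63.38
position: [0.6191, 0.2068, 0.1806]
tool_rot: [1.0, 0.013, 0.0, 0.001]
ft_force: [0.6, -4.7, 4.1]
grip_width: 0.0237
```

```bash
python3 plan.py 0.6185 0.2455 0.1806 91.3
```

```text
shift [  0.4 -38.7  -0.1] turn [ 0.2 -0.1  0.2] | now [0.6191 0.2068 0.1806] t 63.38 q1 0.15 q6 1.70
world x,y,z per tool axis
 [[ 1.     0.026  0.001]
 [ 0.026 -1.    -0.003]
 [ 0.001  0.003 -1.   ]]
```

Call:
carry_out(series=[[0,-12,0,0,0,0,-1],[0.2,-24,0,0,0,0,-1],[0.4,-34,0,0,0,0,-1],[0.4,-38.7,0,0,0,0,-1],[0.4,-38.7,0,0,0,0,-1],[0.4,-38.7,0,0,0,0,-1],[0.4,-38.7,0,0,0,0,-1]])

```text
time: 64.25
position: [0.6186, 0.2464, 0.1807]
tool_rot: [1.0, 0.013, 0.001, 0.0]
ft_force: [-1.0, 0.5, 5.2]
grip_width: 0.0238
```

```bash
python3 plan.py 0.6185 0.2455 0.1806 91.3; python3 jl.py i1 .4505 .292
```

```text
shift [-0.1  0.9  0.1] turn [ 0.1 -0.1  0.1] | now [0.6186 0.2464 0.1807] t 64.25 q1 0.21 q6 1.76
world x,y,z per tool axis
 [[ 1.     0.025  0.001]
 [ 0.025 -1.    -0.001]
 [ 0.001  0.001 -1.   ]]
64.25 [0.61856972 0.24636879 0.1806703 ]
top [0.4489 0.2916] (np.float64(-101.91205303897662), np.float64(-174.2703338664068), np.float64(0.0022720361586544644))
scene [0.4521 0.2919] (np.float64(92.78745646807857), np.float64(157.73869600928018), np.float64(0.02019768968061569))
```

View pics/i1_scene.png

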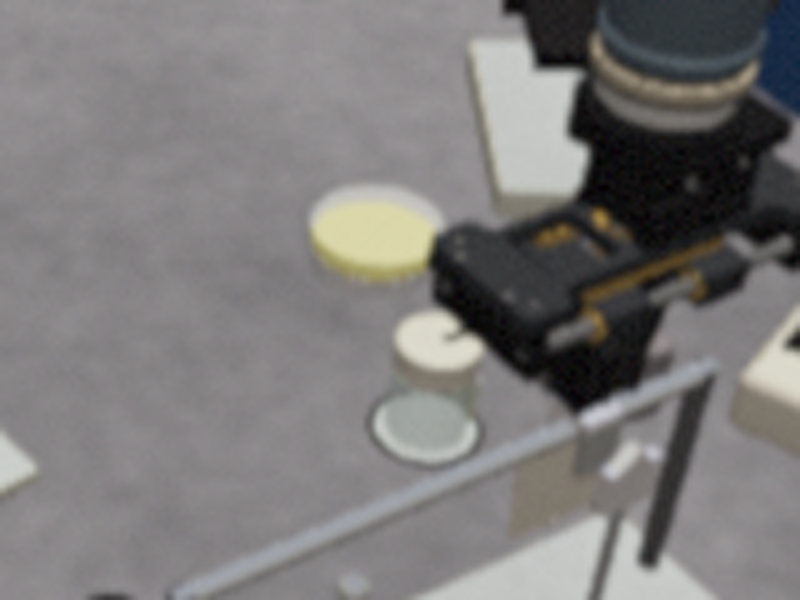

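Call:
carry_out(series=[[0,0.7,0,0,0,0,-1],[0,0.7,0,0,0,0,-1],[0,0.7,0,0,0,0,0.0],[0,0.7,0,0,0,0,0.3],[0,0.7,0,0,0,0,0.3],[0,0.7,-40,0,0,0,0.3],[0,0.7,-90,0,0,0,0.3],[0,0.7,-120,0,0,0,0.3]])

```text
time: 65.35
position: [0.6193, 0.2457, 0.3033]
tool_rot: [1.0, 0.013, 0.002, 0.0]
ft_force: [0.8, -0.3, -0.4]
grip_width: 0.0567
```

Call:
carry_out(series=[[-30,50,0,0,0,0,0.3],[-80,100,0,0,0,0,0.3],[-120,150,0,0,0,0,0.3],[-150,200,0,0,0,0,0.3],[-180,260,0,0,0,0,0.3],[-180,310,0,0,0,0,0.3],[-180,310,0,0,0,0,0.3],[-180,310,0,0,0,0,0.3]])

```text
time: 66.35
position: [0.4468, -0.0686, 0.3025]
tool_rot: [1.0, 0.012, 0.002, -0.0]
ft_force: [0.4, 0.7, 0.4]
grip_width: 0.0567
```

```bash
python3 jl.py j1 .4505 .292; python3 - <<'E'
from tag import *
ct,cs=shot('top'),shot('scene')
save(cs,'j_all.png',None,1.56); save(ct,'j_tag.png',(150,100,230,160),10)
E
```

```text
66.35 [ 0.44684925 -0.06859644  0.30249597]
top [0.4497 0.2914] (np.float64(81.57970518515431), np.float64(67.75668863804653), np.float64(0.013362803225666482))
scene [0.4519 0.2921] (np.float64(86.29300759394836), np.float64(86.6772995303808), np.float64(0.01653338093294742))
```

View pics/j_all.png

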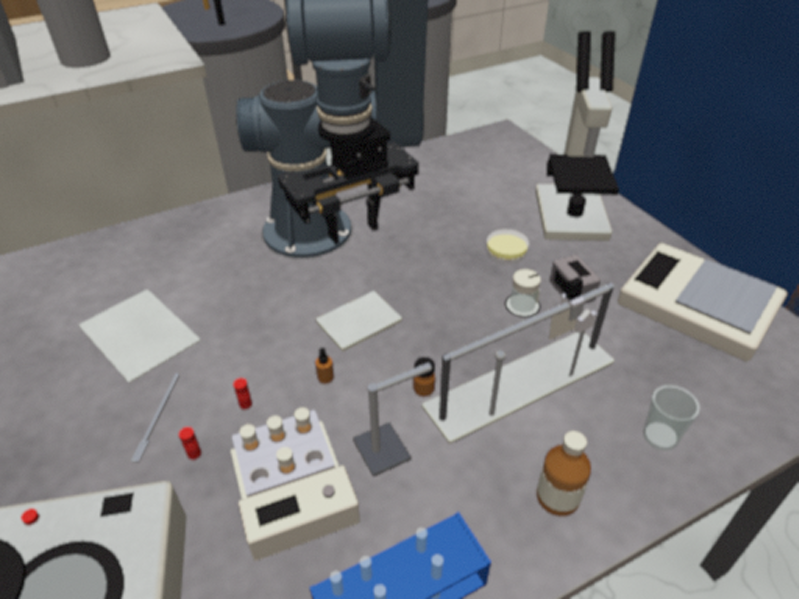

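View pics/j_tag.png

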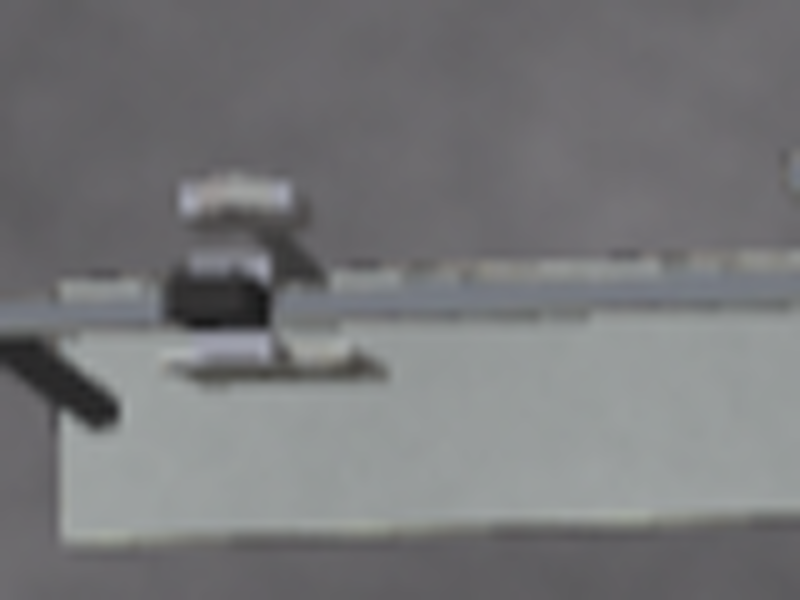

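View pics/j1_top.png

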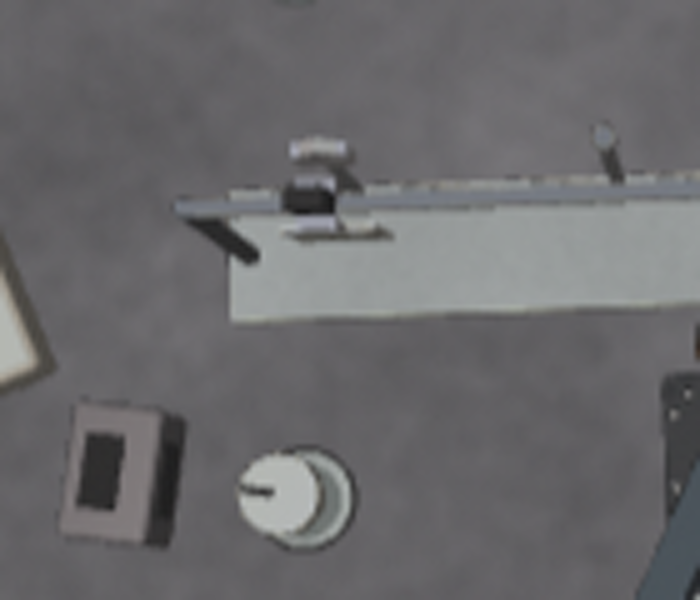

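```bash
python3 - <<'E'
from tag import *
ct,cs=shot('top'),shot('scene')
save(cs,'k_s.png',(350,175,400,235),12); save(ct,'k_t.png',(160,110,200,145),18)
for c in(ct,cs): print(projs(c,[[.6185,.2455,.17],[.6525,.2463,.171]]))
E
```

```text
[[172.68146854 129.92499213]
 [172.40853328 118.6612094 ]]
[[366.47450877 191.01629083]
 [375.57057535 198.5691385 ]]
```

View pics/k_s.png

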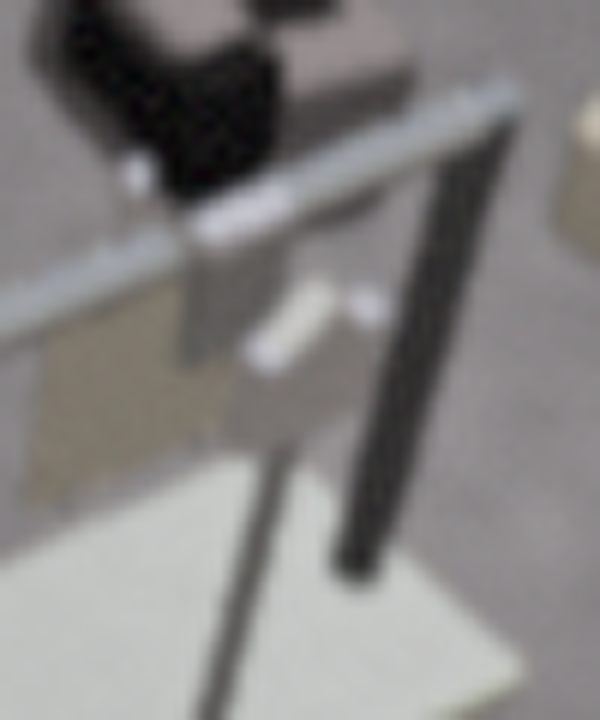

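View pics/k_t.png

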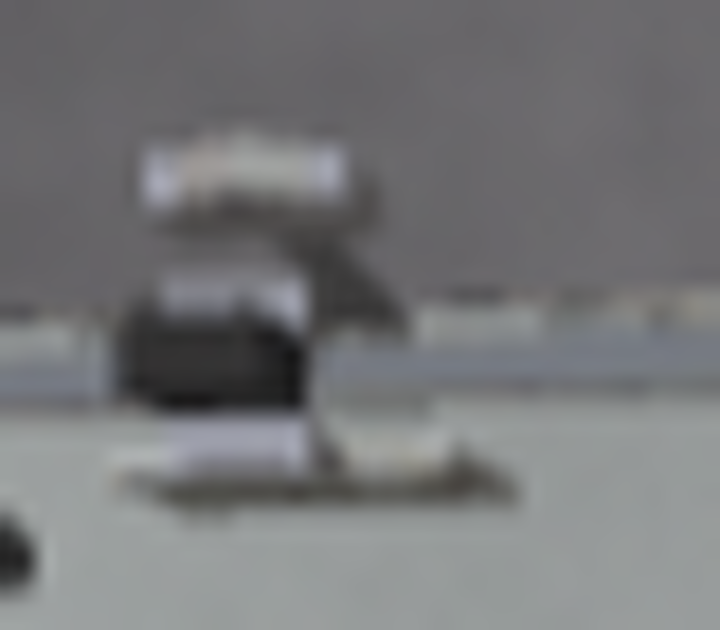

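```bash
python3 - <<'E'
from h import *
c=shot('scene'); save(c,'z.png',(130,240,270,330),5)
print(robot.hand_in())
E
```

```text
the job is handed in; nothing more can be done
None
```

View pics/z.png

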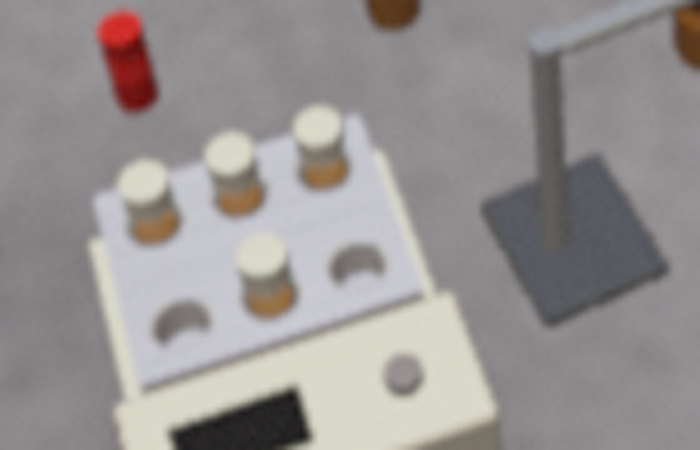

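The job is done and handed in at about 66 s of the 210 s allowed. The hand-in gave no verdict, so the checks below are my own.

- **Vials:** Four white-cap vials were on the bench, and each stands upright and fully down in its own bore. The red look-alikes, the dropper and the other things were left alone.
- **Jar:** I placed it on the reader's spot with the label facing the window. It was then knocked about 27 mm off while I was sliding the tag. I put it back, and the last pictures show it within about 1 mm of the spot's centre. The label is at about 84°, where the reader is at 83°. The two cameras read 81.6° and 86.3°, so 84° is their average.
- **Tag:** I hung it at the ball-topped pin with its plate towards the robot, and slid it along the bar to the pointed plate. Because the jar was knocked during that slide, I fixed the jar first. Then I slid the tag back to the pin, still on the bar, and slid it forward again. I did not lift it off to hang it a second time. It now hangs in line with the pointed plate to about 1 mm in both views. The gripper is open and clear of everything.

Uncorrected, the two cameras disagreed by 1 to 3 mm. I corrected for this using the gripper's position on grasped vials. Two automatic picture fits, for the reader block and the ball, failed, and I measured those by hand instead.

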